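# Stack the parts boxes on the tilted stand

### The job

Stack the two blue parts boxes with clear lids on the white tilted stand: one lying lid up on the ramp, its length running up and down the slope, the other squarely on top of it in the same way. Each box must end with its lower end back against the upright stop at the foot of the ramp, and both be centred across the ramp's width; leave the vial rack, the timer and the note pad where they are.

Things in the scene. Friction and masses are not known exactly. Their poses are not given: they have to be found in the camera images.
- box_a: Blue parts box, clear lid (fixed shut), 66 x 120 x 29 mm, 0.16 kg, loose. Origin on its underside, mid-length. z: out through the lid (top at 29 mm). y: along the 120 mm length (ends at -60, +60 mm). x: across the width; long side walls at x = -31 and +35 mm (middle of the width x = +2 mm), thin lid tab at the top of the -x side juts to -35 mm. Grip across the width. Either box may be the lower.
- box_b: Second blue parts box, clear lid (fixed shut), 66 x 120 x 29 mm, 0.16 kg, loose. Origin on its underside, mid-length. z: out through the lid (top at 29 mm). y: along the 120 mm length (ends at -60, +60 mm). x: across the width; long side walls at x = -31 and +35 mm (middle of the width x = +2 mm), thin lid tab at the top of the -x side juts to -35 mm. Grip across the width. Like box_a.
- ramp: White ramp of a fixed stand, 100 mm wide, 110 mm long, sloping 20 degrees; a 5 mm stop plate, 100 wide, 60 mm high, stands square on its low edge, nearest the robot; sides and high end open. Origin on the ramp's surface, mid-width, at the foot of the stop's face. x: up the slope, y: across, z: square out of the ramp. Box ends jut past the high end; boxes may not slide by themselves: set them against the stop.
- vial_rack: Bystander: blue block 42 x 98 x 36 mm holding small vials with coloured caps (up to about 36 mm high in all); origin at the centre of its underside, long side along its y axis. Not to be moved.
- timer: Bystander: white bench timer 66 x 66 x 19 mm with a display and coloured keys; origin at the centre of its underside. Not to be moved.
- note_pad: Bystander: orange note pad 50 x 66 x 9 mm; origin at the centre of its underside. Not to be moved.

How it is judged:
At the end, for the whole second after the job is handed in: One box (either) lies lid up on the ramp and the other lies lid up on top of it, both flat to the ramp within 10 degrees and with their length up the slope within 12 degrees, the end of each within about 12 mm of the stop's face, each centred across the ramp within 18 mm, both at rest (((x of box_a in the frame of ramp between 0.052 and 0.073 m and y of box_a in the frame of ramp between -0.018 and 0.018 m and z of box_a in the frame of ramp between -0.008 and 0.008 m and angle between the z axis of each of box_a, box_b and the z axis of ramp, either way round below 0.175 rad and angle between each of box_a, box_b's own z axis and vertical below 0.7 rad and angle between the y axis of each of box_a, box_b and the x axis of ramp, either way round below 0.21 rad and x of box_b in the frame of ramp between 0.052 and 0.073 m and y of box_b in the frame of ramp between -0.018 and 0.018 m and z of box_b in the frame of ramp between 0.021 and 0.037 m) or (x of box_b in the frame of ramp between 0.052 and 0.073 m and y of box_b in the frame of ramp between -0.018 and 0.018 m and z of box_b in the frame of ramp between -0.008 and 0.008 m and angle between the z axis of each of box_b, box_a and the z axis of ramp, either way round below 0.175 rad and angle between each of box_b, box_a's own z axis and vertical below 0.7 rad and angle between the y axis of each of box_b, box_a and the x axis of ramp, either way round below 0.21 rad and x of box_a in the frame of ramp between 0.052 and 0.073 m and y of box_a in the frame of ramp between -0.018 and 0.018 m and z of box_a in the frame of ramp between 0.021 and 0.037 m)) and linear speed of each of box_a, box_b below 0.01 m/s); the robot touches nothing.
It fails at once if the vial rack is moved by more than 30 mm (distance of vial_rack from where it was at the start of the episode above 0.03 m).
It fails at once if the timer is moved by more than 30 mm (distance of timer from where it was at the start of the episode above 0.03 m).
It fails at once if the note pad is moved by more than 30 mm (distance of note_pad from where it was at the start of the episode above 0.03 m).
It also fails if it takes over 64 s, if anything falls off the work surface, if the arm or the gripper's body presses on something with over 40 N, if the wrist force passes 120 N, or if a joint passes its speed limit or range.

### The arm

A 7-joint arm with a two-finger parallel gripper is mounted at the origin on a cart in front of the work surface, level with it; the furniture and walls round the work are solid. World frame = base frame: x ahead of the robot, y to its left, z up, the work surface at z = 0. Lengths are in m, angles in rad, forces in N, time in s.
With the tool pointing down it reaches from about 0.4 to 0.875 m from the base axis. Payload 19.3 kg.
Tool frame: the origin (TCP) lies midway between the tips of the shut fingers; the grasp point (between the pads) lies 19 mm behind it (bot.tcp_to_grasp is the distance from the TCP to the grasp point, in m); z points along the fingers, y is the direction in which the jaws open and shut (so a half turn about z gives the same grasp; the last joint's range is limited). The gripper opens to 85 mm and grips with 20 to 120 N. Pads are 22 mm wide; open, the fingers measure 114 mm over their backs; the gripper's body (76 mm by 85 mm) begins 54 mm behind the grasp point. The pads swing forward as they close: fully open they stand 13 mm farther back than shut.
Start: joints at [1.08, 0.521, -0.036, 1.599, 0.021, 1.021, -0.113], TCP at [0.255, -0.57, 0.197] pointing down, gripper open.
Joint ranges: [-2.91, 2.91], [-0.3, 2.13], [-1.5, 1.42], [0.17, 2.43], [-1.26, 4.41], [0.16, 1.93], [-2.52, 2.52]. Speed limits (rad/s): [1.89, 1.89, 2.39, 2.39, 3.01, 3.01, 3.01].

### API

Orientations are given as [roll, pitch, yaw] about the fixed x, y, z axes, in that order (R = Rz(yaw) Ry(pitch) Rx(roll)).
In Python, from workcell import bot gives the robot as it stands. The module is installed in compiled form; this text tells all that it offers.
- The arm moves only by the tool drive_tool, never from a script. Its argument "series" is a list of rows, each a list of 5 numbers: the opening in per cent of the stroke, from 0 (shut) to 100 (fully open), then the shift along the world's x, y, z in m, then the turn about the world's z in rad. A call has 1 to 12 rows; each row shifts and turns the pose as measured when the row begins; what a row does not reach is not made up. A row lasts 1/10 s, in which the tool goes at most 50 mm and 8.59 degrees, less where a joint would pass 70% of its speed; a pose out of reach is approached as far as the arm can. A call with a gripper value outside its range is refused whole. The fingers move at their own pace and stop on an object; "newtons" is the grip in N (left out, the last holds). Time passes only in rows, so rows that do not move let the fingers close. It gives the time, the measured TCP pose, the force and the opening at its end, in the units of the state.
- bot.observe(): the state, without advancing time (a new reading comes with each control period).
- bot.grab_frame(name): name is "scene" or "top" or "wrist"; returns the picture (400x640x3 uint8, red, green, blue); there is no depth.
- bot.camera_info(name): a dict with "fx", "fy", "cx", "cy" (pixels), "k1" (the pictures are not rectified: a ray, as slopes to the right and down, at radius r is drawn at 1 + k1 r^2 times it, then the intrinsics apply), "cam_to_world" (4x4, takes a point from camera to world coordinates). Camera axes: x right, y down, z forward; pixel columns grow to the right and rows downward; lengths in m; the calibration is good to about 2 mm. A picture is of the moment at which its call begins: read the wrist's pose just before it. camera_info takes no time and is no camera call; for the wrist camera it gives the pose at the moment of the call.
- bot.job_done(): hands the job in, once; it reports no verdict.
Trained networks look in the newest picture that a camera, given by its name, has taken for a name from the list of things; names that differ only in an ending like _2 or _b are one class to them, and where a whole thing is asked for, a point or a joint stands for the part that bears it (a point fixed in the world has none). Each returns a list of dicts, best first, with "conf" (0 to 1); they miss things now and then, are a little off and sometimes report something else, mostly with a low value. They report only what shows in the picture. A call takes as long as a camera call.
- bot.masks_of(camera, target): "mask" (400x640 bool, what is visible of it) and "point" ([column, row] in pixels, amid what is visible of it).
The state is a dict: "clock": time; "qpos": joint angles; "qd": joint speeds; "joint_efforts": joint torques, N m; "position": TCP position; "tool_rot": TCP orientation; "force": force on the tool from outside, world axes, zero at the start; "moment": the same for the moment, N m; "grip_width": finger opening in m.
Only numpy, scipy, OpenCV 4.12 (cv2) and the standard library are available. Lean on these libraries where they do the work, as an engineer would, in place of code of your own. Each camera call takes 0.05 s, during which the arm holds its last target.

## Working session

There is one attempt and no reset: what is moved stays moved. The work goes in short steps, Python scripts to look and compute and a tool call to move; the robot and the scene stay as the last step left them, time stands still between calls to the robot, and variables do not carry over. Pictures are saved under pics/ and viewed, and the job is handed in when it is done.

Besides the shell and the picture viewer there is one more tool, called after "Call:" in YAML: its name, and indented under it one key for each argument. drive_tool: Moves the arm, as the interface text tells. Its arguments: {"type":"object","properties":{"series":{"type":"array","items":{"type":"array","items":{"type":"number"}}},"newtons":{"type":"number"}},"required":["series"]}

```bash
mkdir -p pics; ls; python3 - <<'E'
from workcell import bot
import cv2,numpy as np
s=bot.observe(); print(s)
for n in ["scene","top","wrist"]:
    im=bot.grab_frame(n); cv2.imwrite(f"pics/{n}0.png",im[:,:,::-1])
    i=bot.camera_info(n); print(n,{k:np.round(v,4).tolist() for k,v in i.items()})
print(bot.tcp_to_grasp)
E
```

```text
pics
{'clock': 0.0, 'qpos': array([ 1.07982145,  0.52204599, -0.03633408,  1.59997556,  0.02120826,
        1.02112118, -0.11277313]), 'qd': array([-0.00133307, -0.00024396,  0.00159093, -0.00129479,  0.00121521,
       -0.00035785, -0.00099942]), 'joint_efforts': array([ 3.80748361e-04, -9.27098608e+01,  1.98005363e+00, -3.69919288e+01,
        1.78968371e-02,  8.33679718e-03, -4.71127385e-05]), 'position': array([ 0.25510566, -0.57015887,  0.19681738]), 'tool_rot': array([-3.14043112e+00,  8.69832981e-05,  4.20801345e-01]), 'force': array([ 0.26283822, -0.18427687,  0.13096786]), 'moment': array([-0.03161258,  0.03373791,  0.04429144]), 'grip_width': 0.08555759189674851}
scene {'fx': 482.293, 'fy': 482.293, 'cx': 316.3864, 'cy': 197.9576, 'k1': -0.0431, 'cam_to_world': [[-0.895, -0.2752, 0.351, 0.052], [-0.4456, 0.586, -0.6768, 0.8425], [-0.0194, -0.7621, -0.6471, 0.8992], [0.0, 0.0, 0.0, 1.0]]}
top {'fx': 380.3271, 'fy': 380.3271, 'cx': 314.7274, 'cy': 202.8193, 'k1': -0.0883, 'cam_to_world': [[-0.0181, -0.9853, 0.1701, 0.3022], [-0.9998, 0.0173, -0.0061, -0.0446], [0.003, -0.1702, -0.9854, 1.1083], [0.0, 0.0, 0.0, 1.0]]}
wrist {'fx': 283.6863, 'fy': 283.6863, 'cx': 319.1445, 'cy': 201.0503, 'k1': -0.0223, 'cam_to_world': [[0.4083, -0.8627, -0.2986, 0.3316], [-0.9129, -0.3861, -0.1325, -0.5356], [-0.001, 0.3267, -0.9451, 0.3736], [0.0, 0.0, 0.0, 1.0]]}
0.0187
```

View pics/scene0.png

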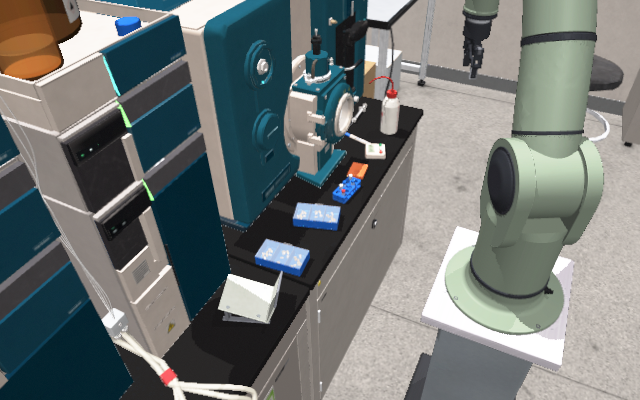

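View pics/top0.png

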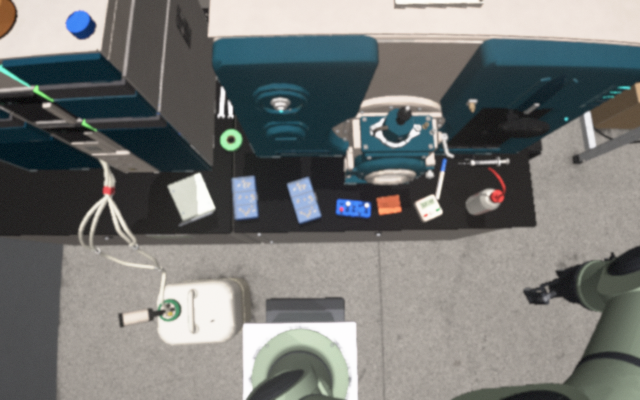

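View pics/wrist0.png

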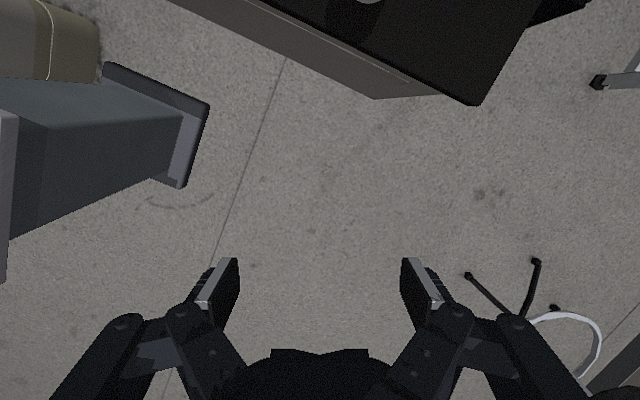

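The scene view shows the ramp at about (250,295), with boxes at (282,256) and (317,215). In the top view the ramp is at (190,198) and the boxes are at (245,198) and (303,200). Next I'll get masks and world positions.

```bash
cat > h.py <<'E'
from workcell import bot
import cv2,numpy as np
from scipy.optimize import least_squares
from scipy.spatial.transform import Rotation as R
def cam(n):
    return bot.camera_info(n)
def rays(i,uv):
    uv=np.atleast_2d(uv).astype(float)
    K=np.array([[i['fx'],0,i['cx']],[0,i['fy'],i['cy']],[0,0,1]])
    p=cv2.undistortPoints(uv.reshape(-1,1,2),K,np.array([i['k1'],0,0,0,0])).reshape(-1,2)
    d=np.c_[p,np.ones(len(p))]; T=np.array(i['cam_to_world'])
    return T[:3,3], d@T[:3,:3].T
def onz(i,uv,z):
    o,d=rays(i,uv); t=(z-o[2])/d[:,2]; return o+d*t[:,None]
def proj(i,P):
    P=np.atleast_2d(P); T=np.array(i['cam_to_world']); c=(P-T[:3,3])@T[:3,:3]
    s=c[:,:2]/c[:,2:]; s=s*(1+i['k1']*(s**2).sum(1,keepdims=True))
    return s*[i['fx'],i['fy']]+[i['cx'],i['cy']]
E
python3 - <<'E'
from h import *
for n in ["scene","top"]:
    im=bot.grab_frame(n); i=cam(n); ov=im.copy()
    for t in ["box_a","ramp","vial_rack","timer","note_pad"]:
        for m in bot.masks_of(n,t):
            if m['conf']<0.3: continue
            mk=m['mask'].astype(np.uint8)
            c=max(cv2.findContours(mk,0,2)[0],key=cv2.contourArea)
            r=cv2.minAreaRect(c); b=cv2.boxPoints(r)
            z={"box_a":.029,"ramp":.03,"vial_rack":.03,"timer":.019,"note_pad":.009}[t]
            print(n,t,round(m['conf'],2),np.round(m['point']),mk.sum(),onz(i,m['point'],z).round(3)[0])
            cv2.drawContours(ov,[c],-1,(255,0,0),1)
    np.save(f"pics/{n}.npy",im)
    cr=im[150:340,150:420] if n=="scene" else im[140:260,140:460]
    cv2.imwrite(f"pics/{n}_z.png",cv2.resize(cr,None,fx=2.5 if n=="top" else 2.9,fy=2.5 if n=="top" else 2.9,interpolation=2)[:,:,::-1])
    cr=ov[150:340,150:420] if n=="scene" else ov[140:260,140:460]
    cv2.imwrite(f"pics/{n}_o.png",cv2.resize(cr,None,fx=2.5,fy=2.5)[:,:,::-1])
E
```

```text
scene box_a 0.85 [285. 256.] 1358 [0.496 0.163 0.029]
scene box_a 0.75 [313. 215.] 1090 [ 0.501 -0.002  0.029]
scene ramp 0.57 [250. 301.] 2104 [0.5   0.317 0.03 ]
scene vial_rack 0.98 [346. 188.] 438 [ 0.467 -0.143  0.03 ]
scene timer 0.86 [374. 147.] 278 [ 0.473 -0.382  0.019]
scene note_pad 0.67 [361. 172.] 233 [ 0.467 -0.257  0.009]
top box_a 0.92 [245. 197.] 910 [0.509 0.151 0.029]
top box_a 0.77 [305. 199.] 988 [ 0.5   -0.022  0.029]
top ramp 0.82 [192. 200.] 1435 [0.502 0.307 0.03 ]
top vial_rack 0.95 [353. 210.] 517 [ 0.466 -0.162  0.03 ]
top vial_rack 0.47 [191. 197.] 1508 [0.511 0.31  0.03 ]
top timer 0.57 [428. 207.] 456 [ 0.471 -0.383  0.019]
top note_pad 0.57 [389. 205.] 428 [ 0.48  -0.27   0.009]
```

View pics/scene_z.png

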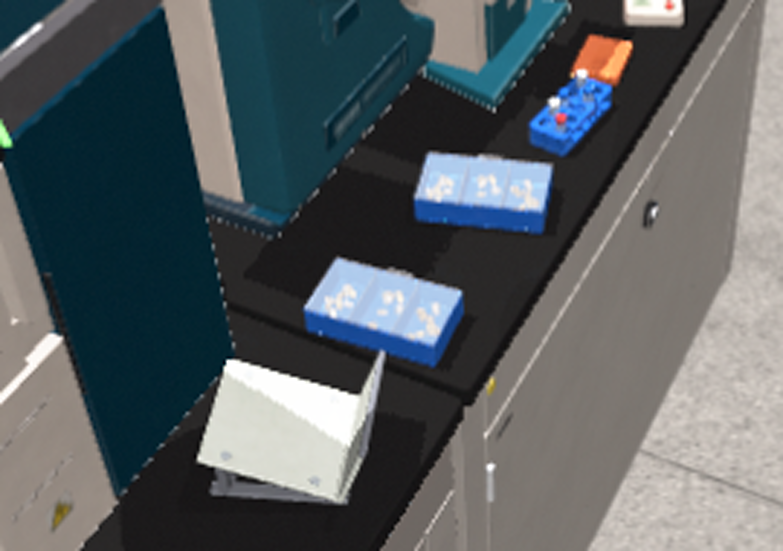

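View pics/top_z.png

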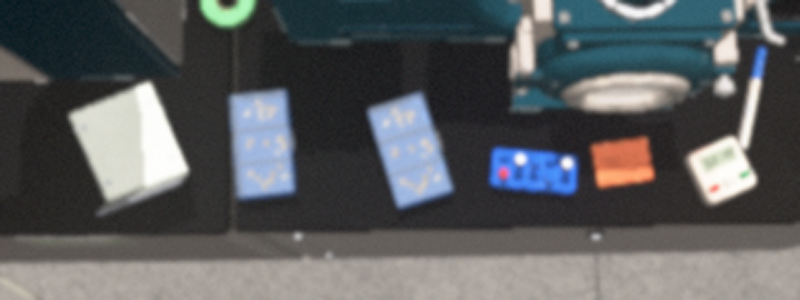

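Both boxes have their tabs on the world −y side. The ramp is yawed roughly 20° towards +y. I'll move the wrist camera over for close views.

Call:
drive_tool:
  series:
    - [100, 0, 0, 0.05, 0]
    - [100, 0, 0, 0.05, 0]
    - [100, 0.01, 0.03, 0.04, -0.03]
    - [100, 0.015, 0.045, 0, -0.04]
    - [100, 0.015, 0.045, 0, -0.04]
    - [100, 0.015, 0.045, 0, -0.04]
    - [100, 0.015, 0.045, 0, -0.04]
    - [100, 0.015, 0.045, 0, -0.04]
    - [100, 0.015, 0.045, 0, -0.04]
    - [100, 0.015, 0.045, 0, -0.04]
    - [100, 0.015, 0.045, 0, -0.04]
    - [100, 0.015, 0.045, 0, -0.04]

```text
clock: 1.95
position: [0.3984, -0.1235, 0.3411]
tool_rot: [3.139, -0.004, 0.007]
force: [1.9, -0.5, -0.0]
grip_width: 0.086
```

Call:
drive_tool:
  series:
    - [100, 0.01, 0.045, 0, -0.04]
    - [100, 0.01, 0.045, 0, 0]
    - [100, 0.01, 0.045, 0, 0]
    - [100, 0.01, 0.045, 0, 0]
    - [100, 0.01, 0.045, 0, 0]
    - [100, 0, 0, 0, 0]

```text
clock: 2.55
position: [0.4489, 0.1169, 0.3429]
tool_rot: [3.14, -0.008, -0.031]
force: [-1.1, -1.4, 0.5]
grip_width: 0.0853
```

```bash
python3 - <<'E'
from h import *
s=bot.observe(); print(s['clock'],s['position'],s['tool_rot'],s['qpos'])
im=bot.grab_frame("wrist"); cv2.imwrite("pics/w1.png",im[:,:,::-1])
E
```

```text
2.55 [0.44886736 0.11690029 0.34286937] [ 3.1401794  -0.00845286 -0.03101406] [ 0.11959717  0.14918531 -0.57214666  1.77665052  0.09083351  1.23365699
 -2.0788425 ]
```

View pics/w1.png

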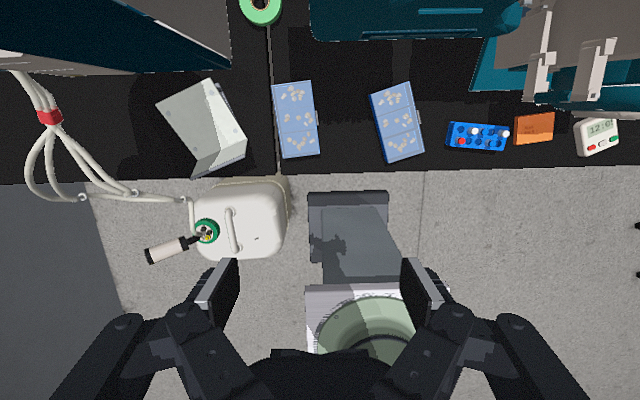

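The wrist view shows the ramp at (203,128), the boxes at (296,120) and (397,122), and the rack, pad and timer to the right. I'll zoom in and fit the poses.

```bash
python3 - <<'E'
from h import *
im=bot.grab_frame("wrist"); i=cam("wrist"); np.save("pics/w1.npy",im); import pickle; pickle.dump(i,open("pics/w1.pkl","wb"))
z=lambda a,x0,x1,y0,y1,f:cv2.resize(a[y0:y1,x0:x1],None,fx=f,fy=f,interpolation=cv2.INTER_CUBIC)
def grid(a,x0,y0,f,st=10):
    for x in range(0,a.shape[1],st*f): cv2.putText(a,str(x0+x//f),(x,9),0,.35,(255,255,0),1); a[:14,x]=(255,255,0)
    for y in range(0,a.shape[0],st*f): cv2.putText(a,str(y0+y//f),(0,y+4),0,.35,(255,255,0),1)
    return a
cv2.imwrite("pics/rw.png",grid(z(im,150,270,70,190,6),150,70,6)[:520,:,::-1] if 0 else grid(z(im,150,260,70,185,5),150,70,5)[:,:,::-1])
s=np.load("pics/scene.npy"); cv2.imwrite("pics/rs.png",grid(z(s,210,290,265,330,8),210,265,8)[:,:,::-1])
cv2.imwrite("pics/bw.png",grid(z(im,262,432,70,170,4),262,70,4)[:,:,::-1])
E
```

```text
(no output)
```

View pics/rw.png

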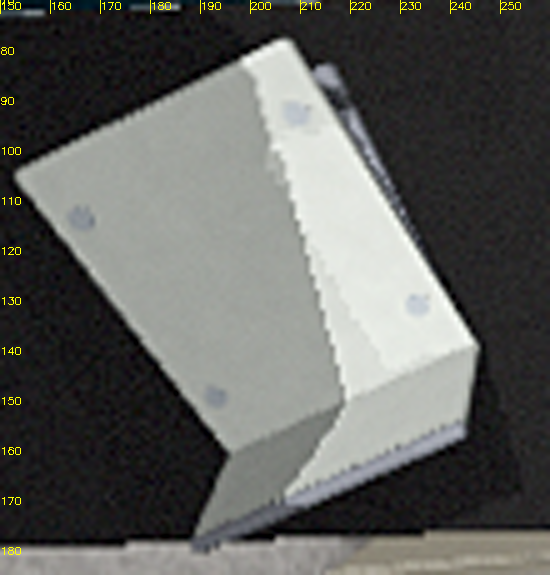

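View pics/rs.png

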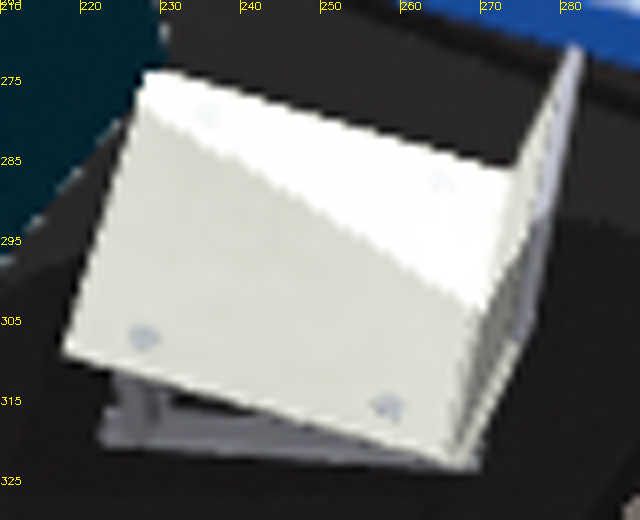

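View pics/bw.png

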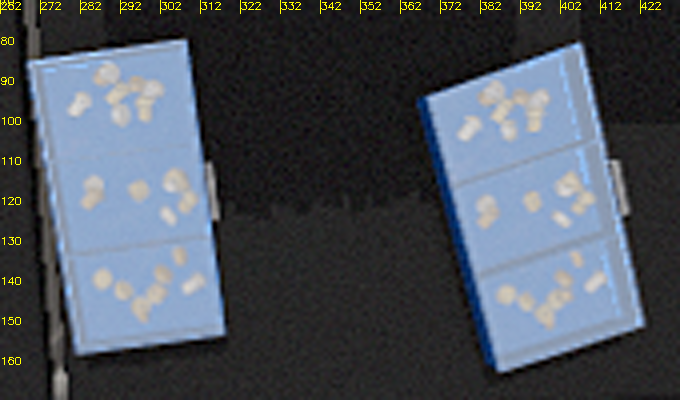

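```bash
cat > fit.py <<'E'
from h import *
import pickle
iw=pickle.load(open("pics/w1.pkl","rb")); isc=cam("scene")
def fitbox(i,uv,z=.029):
    P=onz(i,uv,z)[:,:2]  # TL(far,+y) TR(far,-y) BR BL
    c=np.array([[.06,.033],[.06,-.033],[-.06,-.033],[-.06,.033]])
    f=lambda p:(np.c_[c[:,0]*np.cos(p[2])-c[:,1]*np.sin(p[2])+p[0],c[:,0]*np.sin(p[2])+c[:,1]*np.cos(p[2])+p[1]]-P).ravel()
    r=least_squares(f,[.5,.1,0]); 
    print("box centre,yaw",r.x.round(4),"res mm",(r.fun*1000).round(1),"sides",np.linalg.norm(P-np.roll(P,-1,0),axis=1).round(4))
    return r.x
if __name__=="__main__":
    fitbox(iw,[[269.5,85.5],[308.75,80],[318.3,153.3],[281.3,158.5]])
    fitbox(iw,[[367,94.3],[407,80.5],[423,151.5],[386.3,163]])
    L=.11; a=np.radians(20)
    M=np.array([[L,.05,0],[L,-.05,0],[0,-.05,0],[0,.05,0]])
    uw=np.array([[153,105],[208.2,77.6],[245.6,139.4],[196,161]]); us=np.array([[217.9,309.4],[228.8,273.8],[274,286.3],[266.9,322.5]])
    def pts(p,M): return (R.from_euler('ZY',[p[3],-a])).apply(M)+p[:3]
    for nm,ff in [("both",lambda p:np.r_[(proj(iw,pts(p,M))-uw).ravel(),(proj(isc,pts(p,M))-us).ravel()]),("w",lambda p:(proj(iw,pts(p,M))-uw).ravel()),("s",lambda p:(proj(isc,pts(p,M))-us).ravel())]:
        r=least_squares(ff,[.45,.3,.02,.3]); print(nm,r.x.round(4),r.fun.round(1))
        print(" stop top w",proj(iw,pts(r.x,np.array([[0,-.05,.06],[0,.05,.06]]))).round(1).tolist(), "s",proj(isc,pts(r.x,np.array([[0,-.05,.06],[0,.05,.06]]))).round(1).tolist())
E
python3 fit.py
```

```text
box centre,yaw [0.5087 0.1502 0.0902] res mm [ 0.5  1.2  0.6 -0.9 -0.9 -0.7 -0.2  0.4] sides [0.0639 0.1185 0.065  0.1192]
box centre,yaw [ 0.498  -0.0197  0.2936] res mm [-0.1 -0.7  0.1  0.3  0.5  0.2 -0.6  0.3] sides [0.0668 0.1204 0.0656 0.1198]
both [0.4633 0.289  0.0083 0.3646] [ 0.4  0.4 -0.3  1.  -0.9 -1.2 -0.  -0.8  0.5 -0.8  0.3 -0.3  0.2  0.5
 -0.1 -0.1]
 stop top w [[242.0, 154.0], [188.5, 177.8]] s [[281.2, 271.5], [274.1, 307.3]]
w [0.4632 0.285  0.0183 0.3593] [-0.3  0.   0.3  0.3  0.1 -0.4 -0.1  0. ]
 stop top w [[243.0, 155.2], [188.2, 179.1]] s [[281.9, 267.4], [274.6, 303.1]]
s [0.4604 0.293  0.0147 0.3753] [ 0.2 -0.3 -0.4 -0.1 -0.   0.4  0.1  0.1]
 stop top w [[238.7, 156.2], [185.0, 180.8]] s [[281.1, 271.2], [274.3, 307.3]]
```

```bash
python3 - <<'E'
from h import *
print(onz(cam("scene"),[[194.8,319],[230,269],[247,230],[245,232],[264,214],[295,175]],0).round(3))
import pickle; iw=pickle.load(open("pics/w1.pkl","rb"))
print(onz(iw,[[231,70],[100,75],[310,40],[470,50],[150,178],[300,172],[470,88]],0).round(3))
i=iw['cam_to_world']; print(i[:3,3])
E
```

```text
[[ 0.6    0.394 -0.   ]
 [ 0.612  0.236  0.   ]
 [ 0.649  0.1    0.   ]
 [ 0.65   0.109 -0.   ]
 [ 0.641  0.026  0.   ]
 [ 0.647 -0.167  0.   ]]
[[ 0.594  0.254  0.   ]
 [ 0.596  0.48   0.   ]
 [ 0.634  0.12   0.   ]
 [ 0.611 -0.145  0.   ]
 [ 0.414  0.433  0.   ]
 [ 0.415  0.148  0.   ]
 [ 0.552 -0.153  0.   ]]
[0.53095178 0.11028213 0.51999341]
```

The fits agree to about 1 mm:

| Item | Position | Yaw |
|---|---|---|
| Near box (mid-width) | (0.509, 0.150) | 0.09 |
| Second box | (0.498, −0.020) | 0.294 |
| Ramp foot | (0.463, 0.288), z≈0.01 | 0.362 |

The cabinet face is at x≈0.60 behind the ramp. I'll half-turn the tool so the camera faces the robot.

Call:
drive_tool:
  series:
    - [100, 0.005, 0.003, 0, 0.149]
    - [100, 0.005, 0.003, 0, 0.149]
    - [100, 0.005, 0.003, 0, 0.149]
    - [100, 0.005, 0.003, 0, 0.149]
    - [100, 0.005, 0.003, 0, 0.149]
    - [100, 0.005, 0.003, 0, 0.149]
    - [100, 0.005, 0.003, 0, 0.149]
    - [100, 0.005, 0.003, 0, 0.149]
    - [100, 0.005, 0.003, 0, 0.149]
    - [100, 0.005, 0.003, 0, 0.149]
    - [100, 0.005, 0.003, 0, 0.149]
    - [100, 0.005, 0, 0, 0.149]
  newtons: 30

```text
clock: 3.85
position: [0.5111, 0.1268, 0.3436]
tool_rot: [3.132, -0.002, 1.765]
force: [-0.6, -0.0, 0.9]
grip_width: 0.0852
```

Call:
drive_tool:
  series:
    - [100, 0, 0, -0.02, 0.149]
    - [100, 0, 0, -0.02, 0.149]
    - [100, 0, 0, -0.02, 0.149]
    - [100, 0, 0, -0.02, 0.149]
    - [100, 0, 0, -0.02, 0.149]
    - [100, 0, 0, -0.02, 0.149]
    - [100, 0, 0, -0.02, 0.149]
    - [100, 0, 0, -0.02, 0.149]
    - [100, 0, 0, -0.02, 0.12]
    - [100, 0, 0, 0, 0]

```text
clock: 4.85
position: [0.5123, 0.108, 0.157]
tool_rot: [3.136, 0.002, 3.089]
force: [0.5, -0.2, 0.8]
grip_width: 0.0858
```

```bash
python3 - <<'E'
from h import *
s=bot.observe(); print(s['clock'],s['position'],s['tool_rot'],s['qpos'])
im=bot.grab_frame("wrist"); cv2.imwrite("pics/w2.png",im[:,:,::-1])
i=cam("wrist"); np.save("pics/w2.npy",im); import pickle; pickle.dump(i,open("pics/w2.pkl","wb"))
for m in bot.masks_of("wrist","box_a"): print(m['conf'],m['point'],onz(i,m['point'],.029))
E
```

```text
4.85 [0.51231303 0.10799411 0.15696108] [3.13569145e+00 1.51208431e-03 3.08945242e+00] [ 0.40097529  0.58880618 -1.00472339  1.87555823  0.58460414  1.00227837
  0.66140005]
0.88 [361.2, 174.2] [[0.5054275  0.15652919 0.029     ]]
0.81 [205.9, 172.1] [[ 0.49297351 -0.01449154  0.029     ]]
```

View pics/w2.png

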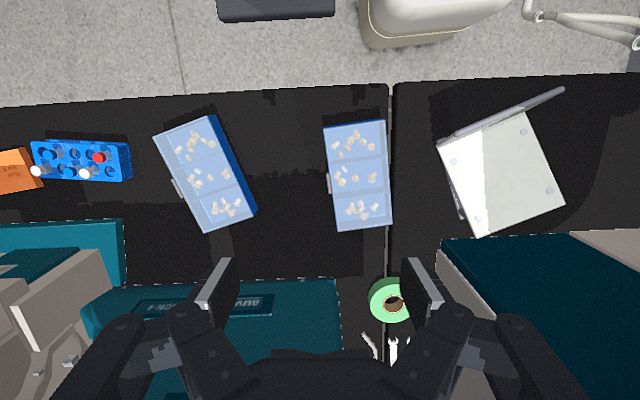

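```bash
python3 - <<'E'
from h import *
im=np.load("pics/w2.npy")
def zz(x0,x1,y0,y1,f,n):
    a=cv2.resize(im[y0:y1,x0:x1],None,fx=f,fy=f,interpolation=cv2.INTER_CUBIC)
    for x in range(0,a.shape[1],10*f): cv2.putText(a,str(x0+x//f),(x,9),0,.35,(255,255,0),1)
    for y in range(0,a.shape[0],10*f): cv2.putText(a,str(y0+y//f),(0,y+4),0,.35,(255,255,0),1)
    cv2.imwrite(n,a[:,:,::-1])
zz(310,400,110,240,4,"pics/b2.png"); zz(420,580,75,245,3,"pics/r2.png")
E
```

```text
(no output)
```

View pics/b2.png

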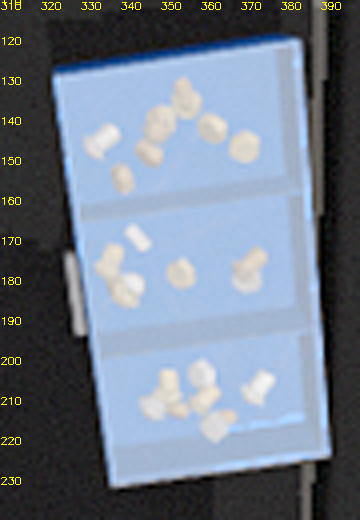

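View pics/r2.png

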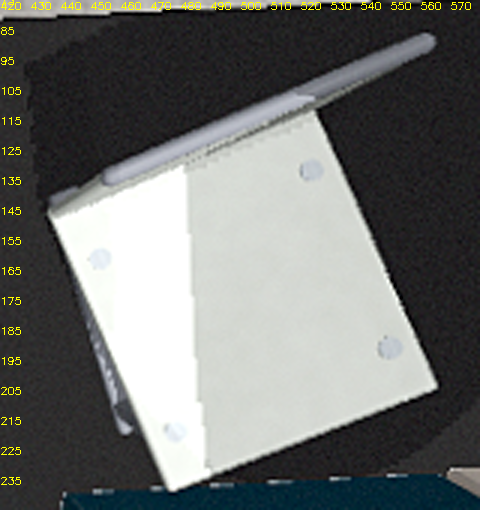

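```bash
cat > fr.py <<'E'
from fit import *
L=.11; a=np.radians(20)
M=np.array([[L,.05,0],[L,-.05,0],[0,-.05,0],[0,.05,0]])
def pts(p,M): return (R.from_euler('ZY',[p[3],-a])).apply(M)+p[:3]
if __name__=="__main__":
    i2=pickle.load(open("pics/w2.pkl","rb"))
    fitbox(i2,[[392.5,224],[337.8,231.5],[323.3,128.5],[385,120]])
    u2=np.array([[565.7,203.7],[477.3,238.3],[436,146],[525.3,112.3]])
    uw=np.array([[153,105],[208.2,77.6],[245.6,139.4],[196,161]]); us=np.array([[217.9,309.4],[228.8,273.8],[274,286.3],[266.9,322.5]])
    f2=lambda p:(proj(i2,pts(p,M))-u2).ravel()
    r=least_squares(f2,[.46,.29,.01,.36]); print(r.x.round(4),r.fun.round(1))
    fa=lambda p:np.r_[f2(p),(proj(iw,pts(p,M))-uw).ravel(),(proj(isc,pts(p,M))-us).ravel()]
    r=least_squares(fa,[.46,.29,.01,.36]); print(r.x.round(4),r.fun.round(1))
E
python3 fr.py
```

```text
box centre,yaw [0.511  0.1551 0.0901] res mm [ 0.   0.4  0.2 -0.6  0.3 -0.4 -0.6  0.6] sides [0.065  0.1202 0.0649 0.1194]
[0.4653 0.2915 0.0154 0.3555] [ 0.1  0.3 -1.2 -0.2  1.4  1.3 -0.3 -1.5]
[0.4641 0.2905 0.0142 0.3584] [-1.2 -1.3 -2.3 -1.6  0.2  0.2 -1.8 -2.8 -2.4 -0.4 -2.3  0.1 -2.5 -1.
 -2.3 -0.8 -0.7 -2.3 -0.5 -1.9 -0.5 -0.8 -1.1 -1.4]
```

Call:
drive_tool:
  series:
    - [100, -0.001, 0.023, 0, 0.07]
    - [100, -0.001, 0.022, 0, 0.07]
    - [100, 0, 0, -0.03, 0]
    - [100, 0, 0, -0.03, 0]
    - [100, 0, 0, 0, 0]

```text
clock: 5.45
position: [0.5154, 0.1539, 0.1053]
tool_rot: [3.137, 0.015, -3.077]
force: [-0.3, -0.9, 0.1]
grip_width: 0.0853
```

```bash
python3 - <<'E'
from h import *
s=bot.observe(); print(s['clock'],s['position'],s['tool_rot'],s['qpos'],s['qd'].round(3))
im=bot.grab_frame("wrist"); cv2.imwrite("pics/w3.png",im[:,:,::-1])
i=cam("wrist"); np.save("pics/w3.npy",im); import pickle; pickle.dump(i,open("pics/w3.pkl","wb"))
print(bot.observe()['position'])
E
```

```text
5.45 [0.51543298 0.15394453 0.10526499] [ 3.13681036  0.0147975  -3.07737128] [ 0.27415416  0.67633569 -0.96193868  1.89458617  0.69896209  0.93036543
  0.61164666] [ 0.018 -0.064 -0.039 -0.049 -0.046  0.05   0.011]
[0.51623638 0.15439595 0.10705633]
```

View pics/w3.png

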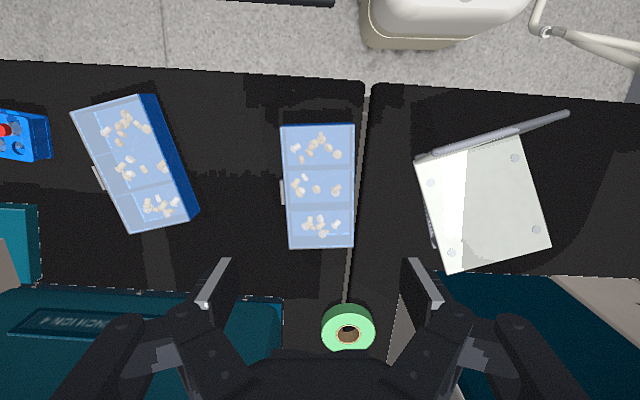

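The box is between the fingers in the wrist view (centre 318, 185) and square to them. Descending.

Call:
drive_tool:
  series:
    - [100, -0.005, 0, -0.03, 0.01]
    - [100, 0, 0, -0.03, 0]
    - [100, 0, 0, -0.02, 0]
    - [100, 0, 0, 0, 0]
    - [100, 0, 0, 0, 0]

```text
clock: 6.0
position: [0.5178, 0.1544, 0.0358]
tool_rot: [3.136, 0.03, -3.08]
force: [-0.3, 0.7, 1.0]
grip_width: 0.085
```

Call:
drive_tool:
  series:
    - [100, -0.005, -0.001, -0.015, 0]
    - [100, -0.003, 0, -0.014, 0]
    - [100, 0, 0, 0, 0]

```text
clock: 6.3
position: [0.5117, 0.1532, 0.0089]
tool_rot: [3.136, 0.035, -3.083]
force: [0.4, 0.1, -0.1]
grip_width: 0.0856
```

```bash
python3 - <<'E'
from h import *
s=bot.observe(); print(s['clock'],s['position'],s['tool_rot'],s['force'])
im=bot.grab_frame("wrist"); cv2.imwrite("pics/w4.png",im[:,:,::-1])
E
```

```text
6.3 [0.51170718 0.15315187 0.00887245] [ 3.13625824  0.03498557 -3.08274053] [ 0.37759786  0.11708481 -0.12412298]
```

View pics/w4.png

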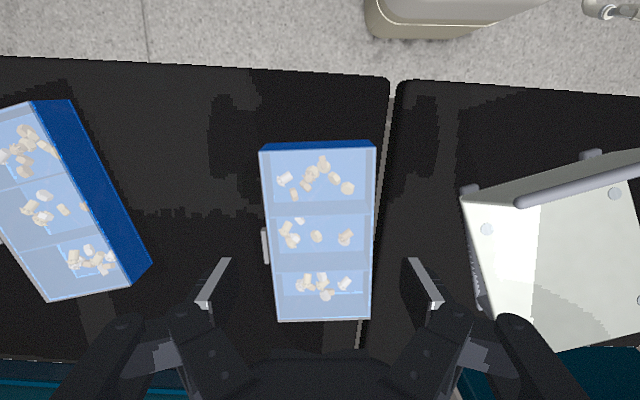

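```bash
python3 - <<'E'
from fit import *
i=cam("wrist"); s=bot.observe(); p=s['position']; Rt=R.from_euler('xyz',s['tool_rot'])
print(p,s['tool_rot'],proj(i,p), proj(i,p-Rt.apply([0,0,.019])), proj(i,p-Rt.apply([0,0,.01])+Rt.apply([[0,.0425,0],[0,-.0425,0]])))
fitbox(i,[[370,319],[276,322],[259,152],[375,148]])
E
```

```text
[0.5121511  0.153385   0.00954665] [ 3.13598285  0.03558851 -3.08272771] [[318.5261753  233.72219994]] [[318.45878444 246.96490898]] [[383.52720549 240.3204591 ]
 [253.46836237 240.33335239]]
box centre,yaw [0.5104 0.1543 0.0918] res mm [ 0.4  0.2  0.3 -0.1 -0.3 -1.4 -0.5  1.3] sides [0.0657 0.1193 0.0633 0.1192]
```

Call:
drive_tool:
  series:
    - [100, -0.002, 0.001, -0.004, 0.033]
    - [100, 0, 0, -0.001, 0]
    - [40, 0, 0, 0, 0]
    - [40, 0, 0, 0, 0]
    - [40, 0, 0, 0, 0]
    - [40, 0, 0, 0, 0]
    - [40, 0, 0, 0, 0]
    - [40, 0, 0, 0, 0]
  newtons: 30

```text
clock: 7.15
position: [0.5108, 0.1549, 0.0053]
tool_rot: [3.136, 0.037, -3.047]
force: [0.9, 0.8, 0.3]
grip_width: 0.0341
```

```bash
python3 - <<'E'
from h import *
im=bot.grab_frame("wrist"); cv2.imwrite("pics/w5.png",im[:,:,::-1]); print(bot.observe()['grip_width'])
im=bot.grab_frame("scene"); cv2.imwrite("pics/s5.png",cv2.resize(im[150:340,150:420],None,fx=2.9,fy=2.9,interpolation=2)[:,:,::-1])
E
```

```text
0.03412539782889956
```

View pics/w5.png

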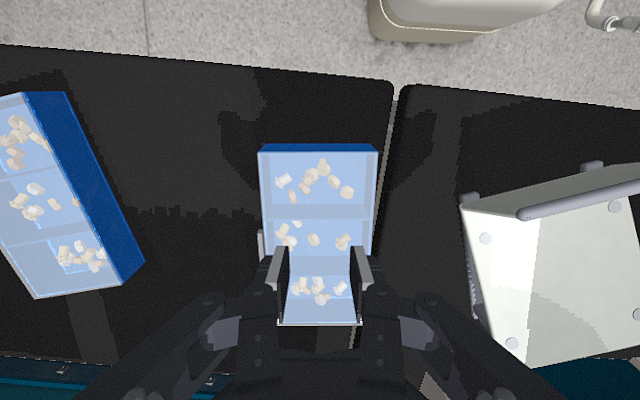

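View pics/s5.png

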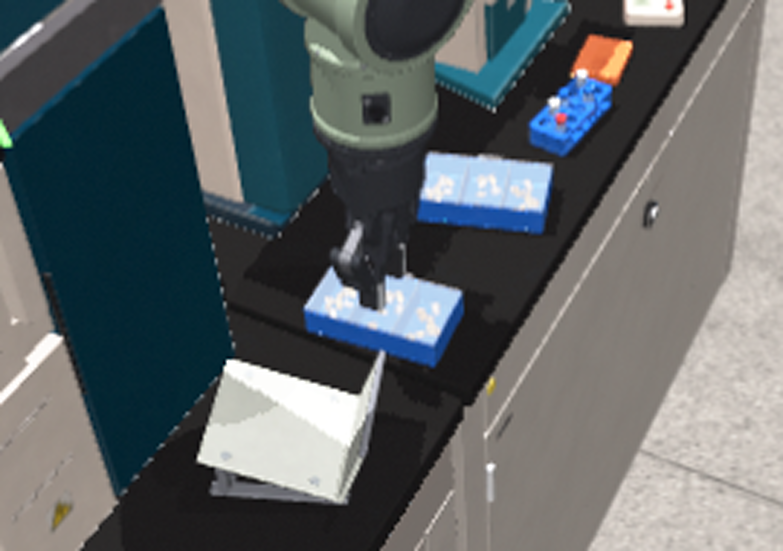

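The fingers closed to 34 mm above the lid without touching it, so they're higher than I expected. I'll measure where the tips are in the pictures.

```bash
python3 - <<'E'
from h import *
s=bot.observe(); p=s['position']; Rt=R.from_euler('xyz',s['tool_rot']); print(p,s['tool_rot'],s['force'],s['qpos'])
im=bot.grab_frame("scene"); i=cam("scene"); iw=cam("wrist"); w=bot.grab_frame("wrist")
for d in [0,.01,.02,.03,.04,.05]:
  q=p-Rt.apply([0,0,d])+Rt.apply([[0,.017,0],[0,-.017,0]])
  a=proj(i,q); b=proj(iw,q); print(d,a.round(1).tolist(),b.round(1).tolist())
  for u,v in a: im[int(round(v)),int(round(u))]=(255,0,0)
  for u,v in b: cv2.circle(w,(int(u),int(v)),2,(255,0,0),-1)
print(proj(i,[.5104,.1543,.029]))
cv2.imwrite("pics/s6.png",cv2.resize(im[200:300,230:330],None,fx=6,fy=6,interpolation=cv2.INTER_NEAREST)[:,:,::-1])
cv2.imwrite("pics/w6.png",w[:,:,::-1])
E
```

```text
[0.51075958 0.15486176 0.00524844] [ 3.135693    0.0368214  -3.04685721] [-0.56637175  0.35713359 -0.46692294] [ 0.17873752  0.79840909 -0.82645528  1.97653035  0.90803174  0.74294499
  0.46247277]
0 [[278.9, 263.6], [284.4, 254.1]] [[343.2, 233.7], [293.7, 233.7]]
0.01 [[278.7, 260.8], [284.3, 251.4]] [[344.5, 240.4], [292.4, 240.4]]
0.02 [[278.6, 258.1], [284.2, 248.7]] [[345.8, 247.7], [290.9, 247.7]]
0.03 [[278.4, 255.3], [284.1, 245.9]] [[347.3, 255.9], [289.4, 255.9]]
0.04 [[278.3, 252.5], [284.0, 243.1]] [[349.0, 265.1], [287.6, 265.1]]
0.05 [[278.2, 249.7], [283.9, 240.3]] [[350.9, 275.4], [285.5, 275.4]]
[[281.27834898 252.14779282]]
```

View pics/s6.png

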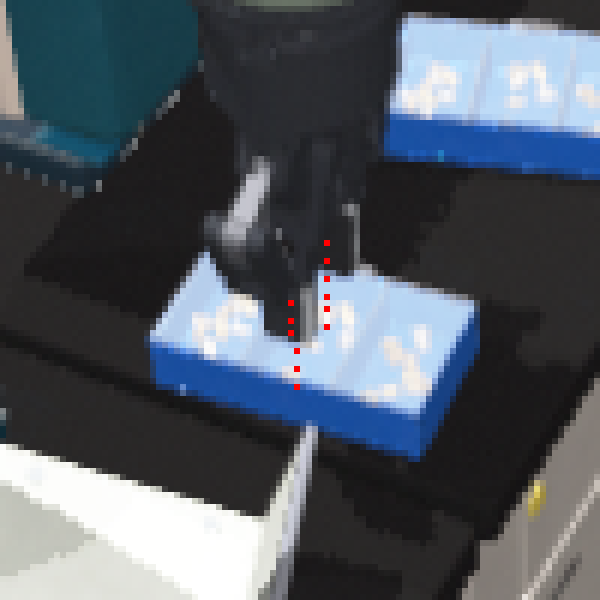

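View pics/w6.png

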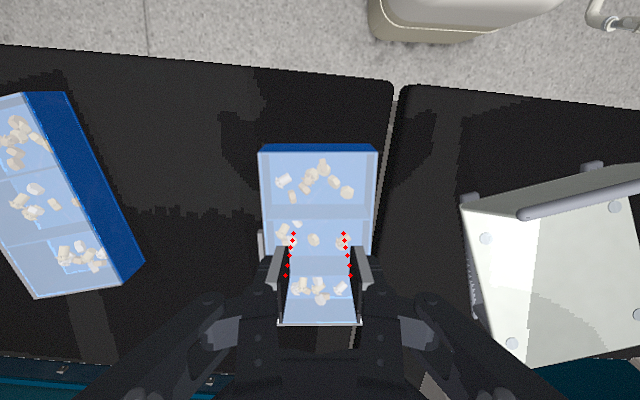

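In both views the tips sit about 25–30 mm behind the reported TCP, just above the lid. I'll confirm by touching the lid gently.

Call:
drive_tool:
  series:
    - [40, 0, 0, -0.002, 0]
    - [40, 0, 0, 0, 0]

```text
clock: 7.55
position: [0.5107, 0.1548, 0.0031]
tool_rot: [3.136, 0.037, -3.047]
force: [-0.3, -0.9, 0.1]
grip_width: 0.0339
```

Call:
drive_tool:
  series:
    - [40, 0, 0, -0.002, 0]
    - [40, 0, 0, 0, 0]

```text
clock: 7.75
position: [0.5107, 0.1548, 0.0008]
tool_rot: [3.136, 0.037, -3.047]
force: [0.2, -0.3, -0.0]
grip_width: 0.0346
```

Call:
drive_tool:
  series:
    - [40, 0, 0, -0.002, 0]
    - [40, 0, 0, 0, 0]

```text
clock: 7.95
position: [0.5107, 0.1548, -0.0014]
tool_rot: [3.136, 0.037, -3.047]
force: [-0.7, -0.1, -0.3]
grip_width: 0.0343
```

Call:
drive_tool:
  series:
    - [40, 0, 0, -0.002, 0]
    - [40, 0, 0, 0, 0]

```text
clock: 8.15
position: [0.5107, 0.1548, -0.0036]
tool_rot: [3.136, 0.037, -3.047]
force: [-0.3, -0.0, -0.2]
grip_width: 0.0343
```

Call:
drive_tool:
  series:
    - [40, 0, 0, -0.002, 0]
    - [40, 0, 0, 0, 0]

```text
clock: 8.35
position: [0.5108, 0.1549, -0.0056]
tool_rot: [3.136, 0.037, -3.047]
force: [-0.9, -0.4, 3.0]
grip_width: 0.0345
```

Call:
drive_tool:
  series:
    - [40, 0, 0, -0.002, 0]
    - [40, 0, 0, 0, 0]

```text
clock: 8.55
position: [0.511, 0.1549, -0.0055]
tool_rot: [3.138, 0.039, -3.047]
force: [-0.9, -0.1, -0.3]
grip_width: 0.0344
```

```bash
python3 - <<'E'
from h import *
im=bot.grab_frame("scene"); cv2.imwrite("pics/s7.png",cv2.resize(im[200:300,230:330],None,fx=6,fy=6,interpolation=2)[:,:,::-1])
w=bot.grab_frame("wrist");cv2.imwrite("pics/w7.png",w[:,:,::-1]); print(bot.observe()['force'])
E
```

```text
[-4.28584811 -2.11870096 15.49553645]
```

View pics/s7.png

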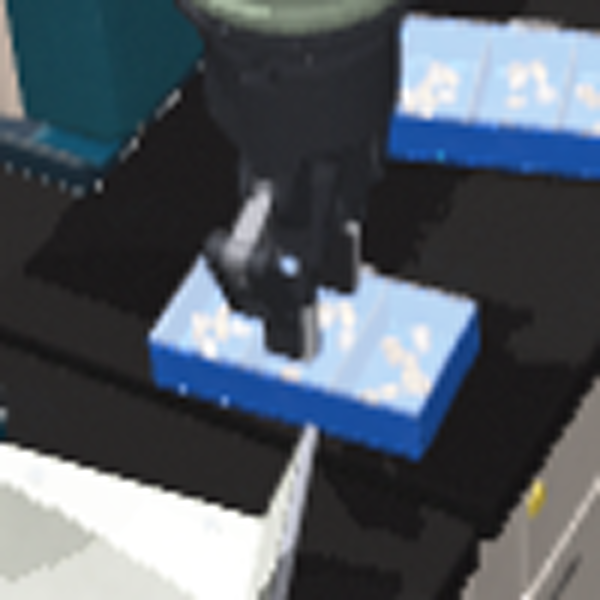

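View pics/w7.png

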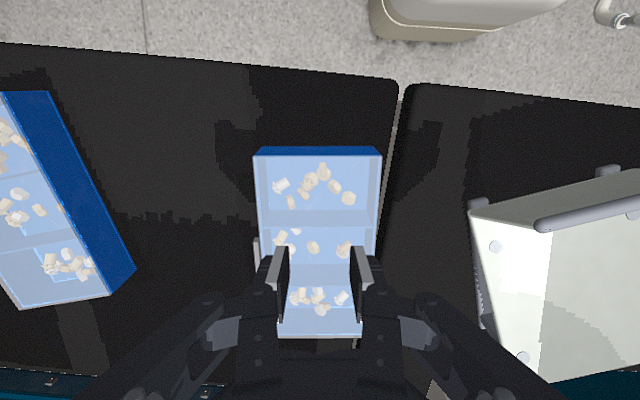

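Contact came at TCP z=−0.0056, so the tips are about 35 mm behind the reported TCP at this opening. I'll check for a lengthwise offset too.

```bash
python3 - <<'E'
from h import *
i=cam("wrist"); s=bot.observe(); print(s['position'],s['tool_rot'])
print(onz(i,[[287,247],[352,247],[287,290],[281,338],[361,338],[253,155],[381,155]],.029).round(4))
E
```

```text
[ 0.51112588  0.15500827 -0.00576288] [ 3.13727026  0.0385496  -3.04688289]
[[0.5028 0.1365 0.029 ]
 [0.4995 0.1727 0.029 ]
 [0.5323 0.138  0.029 ]
 [0.5709 0.1361 0.029 ]
 [0.5662 0.1878 0.029 ]
 [0.4525 0.117  0.029 ]
 [0.4466 0.1799 0.029 ]]
```

Call:
drive_tool:
  series:
    - [100, 0, 0, 0.01, 0]
    - [100, 0, 0, 0, 0]
    - [100, 0, 0, 0, 0]
    - [100, 0, 0, 0, 0]
    - [100, 0, 0, 0, 0]
    - [100, 0, 0, 0, 0]

```text
clock: 9.25
position: [0.5112, 0.1549, 0.0048]
tool_rot: [3.137, 0.039, -3.047]
force: [-0.1, -1.0, 0.3]
grip_width: 0.0852
```

Call:
drive_tool:
  series:
    - [100, 0, 0, -0.01, 0]
    - [100, 0, 0, -0.012, 0]
    - [100, 0, 0, -0.012, 0]
    - [100, 0, 0, 0, 0]

```text
clock: 9.65
position: [0.5107, 0.1546, -0.033]
tool_rot: [3.137, 0.038, -3.047]
force: [0.3, -1.0, 0.5]
grip_width: 0.0856
```

Call:
drive_tool:
  series:
    - [40, 0, 0, 0.001, 0]
    - [40, 0, 0, 0, 0]
    - [40, 0, 0, 0, 0]
    - [40, 0, 0, 0, 0]
    - [40, 0, 0, 0, 0]
  newtons: 30

```text
clock: 10.15
position: [0.5105, 0.1549, -0.0318]
tool_rot: [3.138, 0.037, -3.046]
force: [0.7, 0.6, -1.2]
grip_width: 0.0646
```

```bash
python3 - <<'E'
from h import *
im=bot.grab_frame("scene"); cv2.imwrite("pics/s8.png",cv2.resize(im[200:300,230:330],None,fx=6,fy=6,interpolation=2)[:,:,::-1])
E
```

```text
(no output)
```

View pics/s8.png

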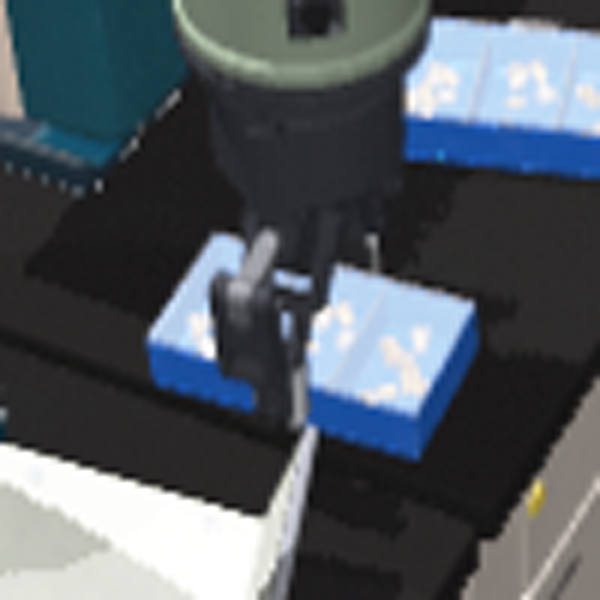

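Gripped at 64.6 mm. Lifting and carrying it over the ramp.

Call:
drive_tool:
  series:
    - [40, 0, 0, 0.04, 0]
    - [40, 0, 0, 0.04, 0]
    - [40, 0, 0.01, 0.03, 0.02]
    - [40, 0.001, 0.03, 0, 0.05]
    - [40, 0.001, 0.03, 0, 0.05]
    - [40, 0.001, 0.03, 0, 0.05]
    - [40, 0.002, 0.03, 0, 0.05]
    - [40, 0, 0.02, 0, 0.04]
    - [40, 0, 0, 0, 0]
    - [40, 0, 0, 0, 0]

```text
clock: 11.2
position: [0.5143, 0.3088, 0.0834]
tool_rot: [3.139, 0.037, -2.779]
force: [0.7, -0.6, -1.0]
grip_width: 0.0644
```

```bash
python3 - <<'E'
from h import *
im=bot.grab_frame("scene"); s=bot.observe(); print(s['position'],s['tool_rot'],s['qpos'],s['grip_width'])
cv2.imwrite("pics/s9.png",cv2.resize(im[180:340,180:330],None,fx=4,fy=4,interpolation=2)[:,:,::-1])
w=bot.grab_frame("wrist");cv2.imwrite("pics/w9.png",w[:,:,::-1])
E
```

```text
[0.51429267 0.30876352 0.08348438] [ 3.13863159  0.0371623  -2.77917765] [-0.01257109  0.79368113 -0.96569403  1.76666545  0.79985707  0.98246557
  0.63510203] 0.06460389725377823
```

View pics/s9.png

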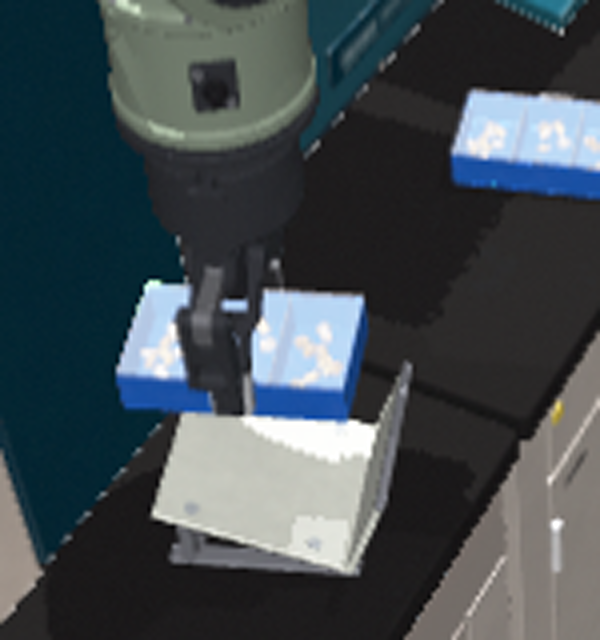

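View pics/w9.png

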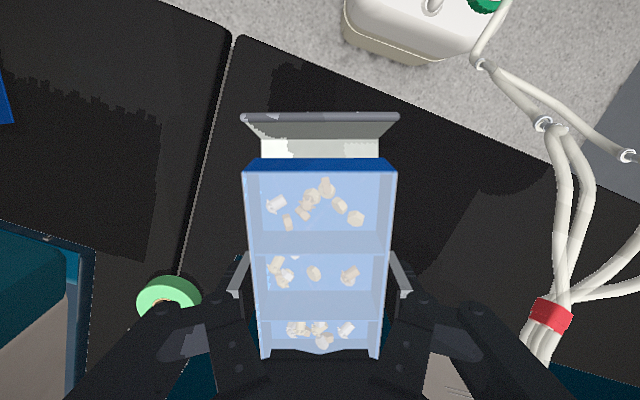

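Box and stop are aligned in the wrist view (midlines at columns 320 and 321). Lowering to just above contact.

Call:
drive_tool:
  series:
    - [40, 0.003, 0.001, -0.02, 0]
    - [40, 0, 0, -0.02, 0]
    - [40, 0, 0, -0.014, 0]
    - [40, 0, 0, 0, 0]
    - [40, 0, 0, 0, 0]
  newtons: 20

```text
clock: 11.8
position: [0.5179, 0.3056, 0.0241]
tool_rot: [3.141, 0.035, -2.784]
force: [0.4, 0.6, -0.4]
grip_width: 0.0648
```

Call:
drive_tool:
  series:
    - [40, 0, 0, -0.002, 0]
    - [40, 0, 0, 0, 0]

```text
clock: 12.0
position: [0.518, 0.3057, 0.0224]
tool_rot: [3.141, 0.036, -2.784]
force: [0.3, -0.1, -1.6]
grip_width: 0.0647
```

Call:
drive_tool:
  series:
    - [40, -0.002, 0.004, -0.002, 0]
    - [40, 0, 0, -0.002, 0]
    - [40, 0, 0, 0, 0]

```text
clock: 12.3
position: [0.5163, 0.3106, 0.0192]
tool_rot: [3.14, 0.037, -2.784]
force: [-0.3, -0.4, -1.7]
grip_width: 0.0646
```

Call:
drive_tool:
  series:
    - [40, 0, 0, -0.003, 0]
    - [40, 0, 0, 0, 0]

```text
clock: 12.5
position: [0.5164, 0.311, 0.0167]
tool_rot: [3.14, 0.038, -2.784]
force: [-0.6, 0.1, 1.2]
grip_width: 0.0647
```

Call:
drive_tool:
  series:
    - [40, 0, 0, -0.003, 0]
    - [40, 0, 0, 0, 0]

```text
clock: 12.7
position: [0.5164, 0.3112, 0.014]
tool_rot: [3.14, 0.039, -2.784]
force: [-0.9, -1.5, 0.5]
grip_width: 0.0644
```

Call:
drive_tool:
  series:
    - [40, 0, 0, -0.003, 0]
    - [40, 0, 0, 0, 0]

```text
clock: 12.9
position: [0.5162, 0.3113, 0.0112]
tool_rot: [3.14, 0.039, -2.784]
force: [-1.8, -0.8, 1.7]
grip_width: 0.0645
```

```bash
cat > sh.py <<'E'
from h import *
import sys
n=sys.argv[1]
im=bot.grab_frame("scene"); s=bot.observe(); print(s['clock'],s['position'],s['tool_rot'],s['force'],s['grip_width'])
cv2.imwrite(f"pics/s{n}.png",cv2.resize(im[200:340,190:320],None,fx=4,fy=4,interpolation=2)[:,:,::-1])
w=bot.grab_frame("wrist");cv2.imwrite(f"pics/w{n}.png",w[:,:,::-1])
E
python3 sh.py 10
```

```text
12.95 [0.51625497 0.31127156 0.01124753] [ 3.14043692  0.03879558 -2.78367769] [ 0.16936244  0.06888858 -0.49961865] 0.06467307487853348
```

View pics/s10.png

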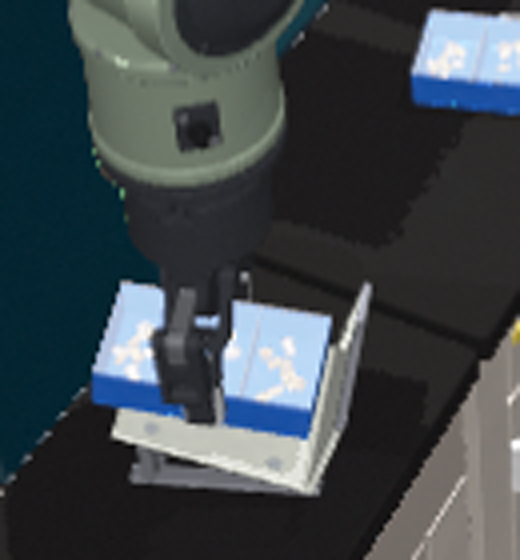

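The box has begun pivoting in the pads with little force. Continuing down.

Call:
drive_tool:
  series:
    - [40, 0, 0, -0.003, 0]
    - [40, 0, 0, -0.002, 0]
    - [40, 0, 0, 0, 0]

```text
clock: 13.3
position: [0.5157, 0.3111, 0.0063]
tool_rot: [3.141, 0.038, -2.784]
force: [-0.8, -1.2, 3.9]
grip_width: 0.0648
```

Call:
drive_tool:
  series:
    - [40, 0, 0, -0.002, 0]
    - [40, 0, 0, 0, 0]

```text
clock: 13.5
position: [0.5154, 0.311, 0.0043]
tool_rot: [3.141, 0.038, -2.784]
force: [-1.9, -0.9, 3.4]
grip_width: 0.0645
```

```bash
python3 sh.py 11
```

```text
13.55 [0.51541669 0.31101391 0.00433635] [ 3.14106372  0.03785749 -2.78347301] [-1.56847118 -1.16890097  2.34095997] 0.06445429214825842
```

View pics/s11.png

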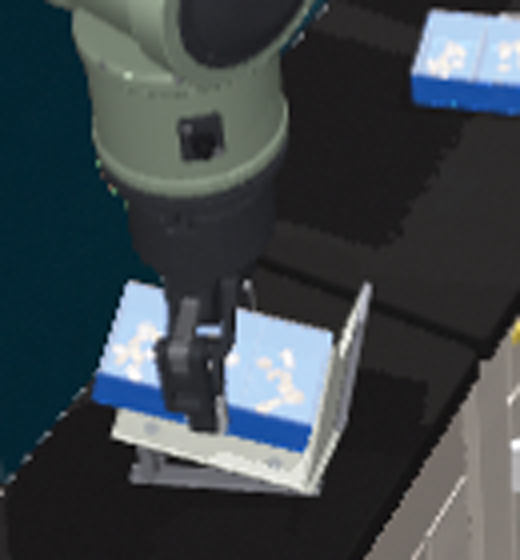

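View pics/w11.png

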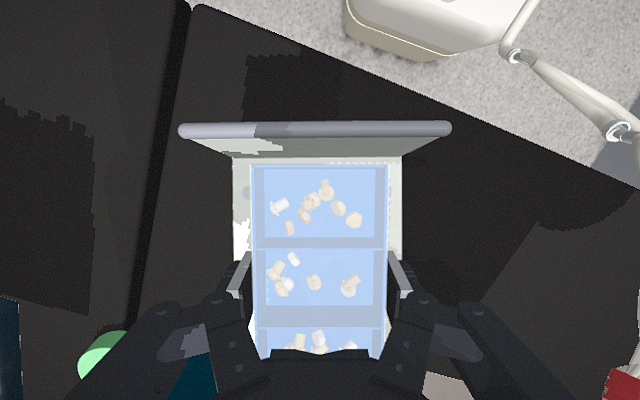

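Nearly flat, with the low end about 5 mm from the stop. Next I'll move down and towards the stop.

Call:
drive_tool:
  series:
    - [40, -0.001, 0, -0.002, 0]
    - [40, -0.001, 0, -0.002, 0]
    - [40, 0, 0, 0, 0]

```text
clock: 13.9
position: [0.5145, 0.311, 0.0007]
tool_rot: [3.141, 0.04, -2.784]
force: [-4.4, -1.8, 2.9]
grip_width: 0.0644
```

Call:
drive_tool:
  series:
    - [40, -0.002, -0.001, -0.002, 0]
    - [40, 0, 0, 0, 0]

```text
clock: 14.1
position: [0.5151, 0.3113, 0.0009]
tool_rot: [3.141, 0.046, -2.785]
force: [-0.5, -0.3, -1.5]
grip_width: 0.0643
```

```bash
python3 sh.py 12
```

```text
14.15 [0.51512399 0.31131037 0.00079148] [ 3.14080324  0.04563387 -2.78483579] [ 1.12149783 -0.01166489 -1.25857457] 0.06479890388179582
```

View pics/s12.png

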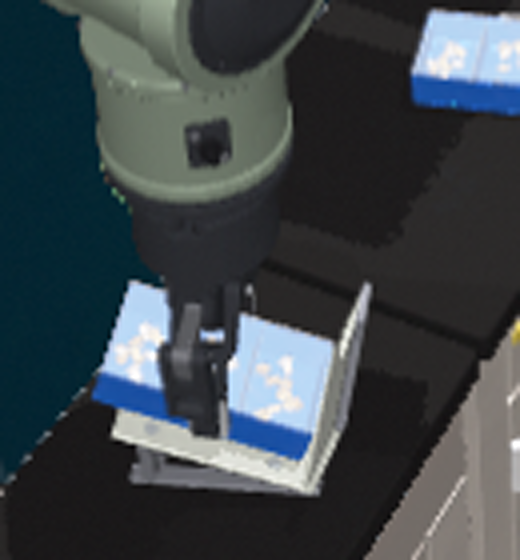

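View pics/w12.png

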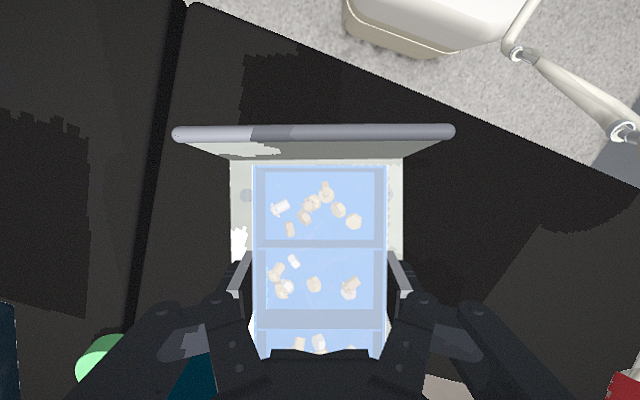

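```bash
cat > rf.py <<'E'
from fr import *
P0=np.array([.4645,.2905,.013,.358])
def toramp(i,uv,h,p=P0):
    o,d=rays(i,uv); Rr=R.from_euler('ZY',[p[3],-a]); o2=Rr.inv().apply(o-p[:3]); d2=Rr.inv().apply(d)
    t=(h-o2[2])/d2[:,2]; return o2+d2*t[:,None]
E
python3 - <<'E'
from rf import *
i=cam("wrist")
print("foot pred",proj(i,pts(P0,np.array([[0,.05,0],[0,-.05,0],[0,.05,.06],[0,-.05,.06]]))).round(1).tolist())
print("box near lid corners",toramp(i,[[252,165],[387,165]],.029).round(4))
print("foot meas",toramp(i,[[231,159],[404,159]],0).round(4), "stop top", toramp(i,[[172,138],[456,136]],.06).round(4))
E
```

```text
foot pred [[401.8, 159.3], [228.2, 159.6], [449.6, 139.8], [175.9, 140.3]]
box near lid corners [[ 0.006  -0.0294  0.029 ]
 [ 0.0061  0.0345  0.029 ]]
foot meas [[-0.0003 -0.0484  0.    ]
 [-0.0002  0.0513  0.    ]] stop top [[-0.0008 -0.0514  0.06  ]
 [-0.0014  0.0524  0.06  ]]
```

The ramp model matches the picture, and the box end is 6 mm short of the stop. Pushing it down the slope.

Call:
drive_tool:
  series:
    - [40, -0.005, -0.002, -0.002, 0]
    - [40, 0, 0, 0, 0]
  newtons: 30

```text
clock: 14.4
position: [0.5107, 0.3099, -0.001]
tool_rot: [3.14, 0.047, -2.785]
force: [-3.9, -1.2, 2.7]
grip_width: 0.0649
```

Call:
drive_tool:
  series:
    - [40, -0.004, -0.002, -0.001, 0]
    - [40, 0, 0, 0, 0]

```text
clock: 14.6
position: [0.5108, 0.3105, -0.0003]
tool_rot: [3.137, 0.056, -2.785]
force: [-2.3, -1.5, -0.2]
grip_width: 0.0649
```

```bash
python3 sh.py 13
```

```text
14.65 [ 5.10709021e-01  3.10343518e-01 -4.22481528e-04] [ 3.13732942  0.05511959 -2.78549177] [ 0.07006939 -0.04086495  2.52857262] 0.06446508339789829
```

View pics/w13.png

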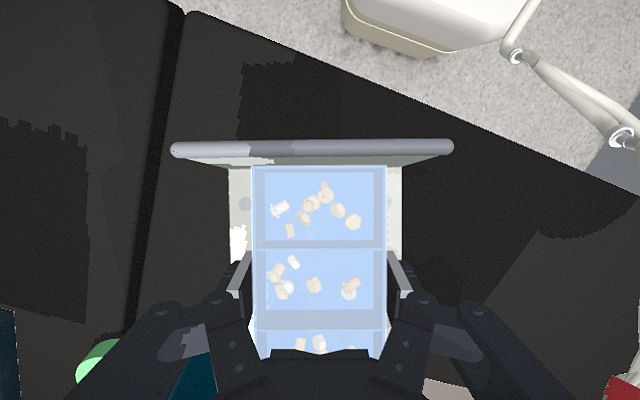

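The box end now meets the stop face at row 166. Releasing and rising.

Call:
drive_tool:
  series:
    - [100, 0, 0, 0, 0]
    - [100, 0, 0, 0, 0]
    - [100, 0, 0, 0, 0]
    - [100, 0, 0, 0.02, 0]
    - [100, 0, 0, 0.04, 0]
    - [100, 0, 0, 0.04, 0]
    - [100, 0, 0, 0.04, 0]
    - [100, 0, 0, 0, 0]
    - [100, 0, 0, 0, 0]

```text
clock: 15.6
position: [0.5066, 0.3081, 0.1417]
tool_rot: [3.139, 0.046, -2.784]
force: [0.4, -0.5, -0.5]
grip_width: 0.0856
```

```bash
python3 sh.py 14
```

```text
15.65 [0.50667515 0.30850729 0.14182487] [ 3.13830336  0.04658428 -2.78395109] [0.231624   0.40068555 0.56958668] 0.08515481965169205
```

View pics/w14.png

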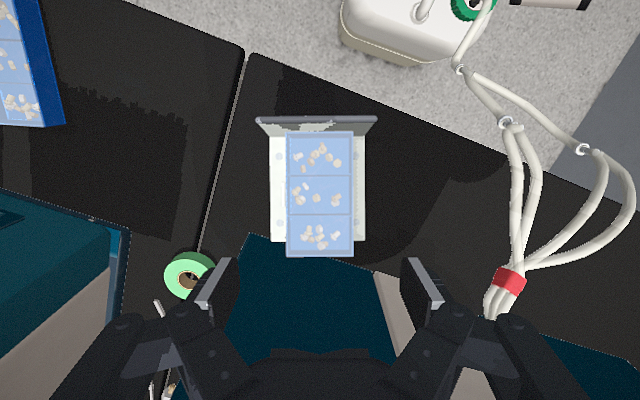

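View pics/s14.png

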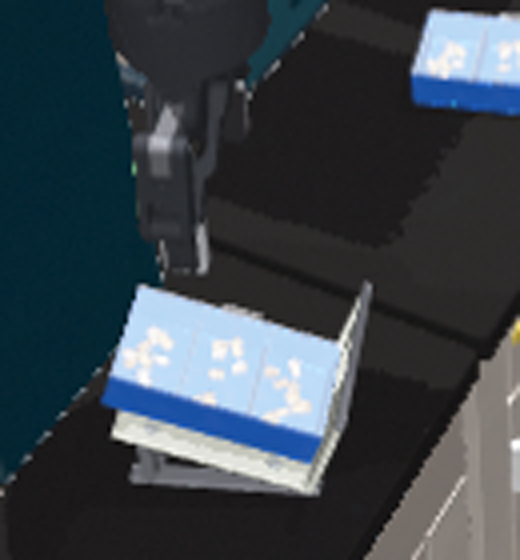

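```bash
python3 - <<'E'
from rf import *
i=cam("wrist")
print(toramp(i,[[286,131],[353,131],[287,257],[355,256]],.029).round(4))
print(toramp(i,[[270,241],[366,241]],0).round(4))
print(bot.observe()['qpos'])
E
```

```text
[[ 0.0002 -0.0284  0.029 ]
 [ 0.0002  0.035   0.029 ]
 [ 0.12   -0.028   0.029 ]
 [ 0.1192  0.0371  0.029 ]]
[[ 0.1095 -0.0491  0.    ]
 [ 0.1097  0.0525  0.    ]]
[ 0.02237366  0.71183428 -1.02309954  1.75120606  0.72229903  1.0496283
  0.67352865]
```

The lower box spans x=0.000–0.120 in the ramp frame and its centre is about 2 mm off mid-width. Now the second box.

Call:
drive_tool:
  series:
    - [100, 0, -0.04, 0, -0.008]
    - [100, -0.001, -0.04, 0, -0.008]
    - [100, -0.001, -0.04, 0, -0.008]
    - [100, -0.001, -0.04, 0, -0.008]
    - [100, -0.001, -0.04, 0, -0.008]
    - [100, -0.001, -0.04, 0, -0.008]
    - [100, -0.001, -0.04, 0, -0.008]
    - [100, 0, -0.04, 0, -0.008]
    - [100, 0, 0, 0, 0]
    - [100, 0, 0, 0, 0]
    - [100, 0, 0, 0, 0]

```text
clock: 16.8
position: [0.4913, -0.0229, 0.1309]
tool_rot: [3.13, 0.03, -2.848]
force: [0.0, 1.1, 0.7]
grip_width: 0.0858
```

```bash
python3 sh.py 15; python3 - <<'E'
from h import *
print(bot.observe()['qpos'])
E
```

```text
16.85 [ 0.49134821 -0.02243841  0.13102548] [ 3.12994121  0.03057463 -2.84716658] [-0.26592388  0.12815579 -0.49311793] 0.08521213130696982
[ 0.73612905  0.60940807 -1.0919229   1.99388471  0.67344172  0.92255136
  1.16464497]
```

View pics/w15.png

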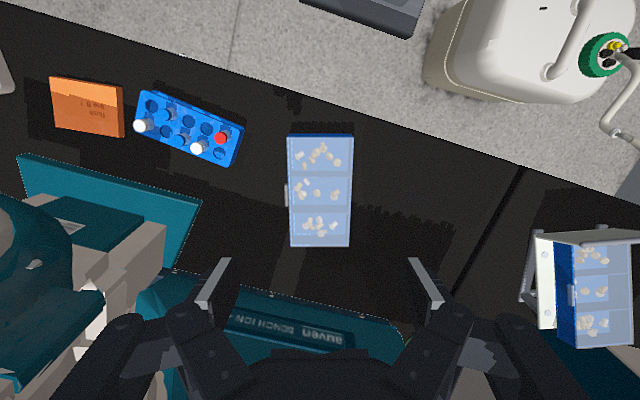

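```bash
python3 - <<'E'
from fit import *
i=cam("wrist"); print(bot.observe()['position'])
im=bot.grab_frame("wrist")[120:260,270:370]; cv2.imwrite("pics/z15.png",cv2.resize(im,None,fx=4,fy=4,interpolation=2)[:,:,::-1])
fitbox(i,[[351.5,246.5],[290,246.5],[287,138],[353.5,137]])
E
```

```text
[ 0.49150305 -0.02216048  0.13123087]
box centre,yaw [ 0.4994 -0.0164  0.3006] res mm [ 0.3 -1.1  0.4  1.3 -0.3 -1.1 -0.4  1. ] sides [0.0683 0.1186 0.0639 0.1199]
```

View pics/z15.png

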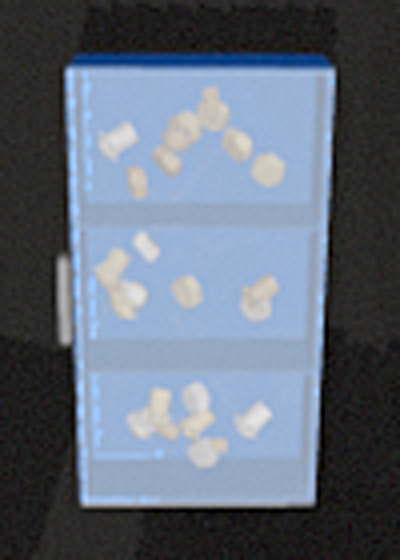

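Call:
drive_tool:
  series:
    - [100, 0.004, 0.003, -0.03, 0.006]
    - [100, 0.004, 0.003, -0.03, 0]
    - [100, 0, 0, -0.03, 0]
    - [100, 0, 0, -0.02, 0]
    - [100, 0, 0, 0, 0]
    - [100, 0, 0, 0, 0]

```text
clock: 17.55
position: [0.501, -0.01, 0.0189]
tool_rot: [3.13, 0.034, -2.831]
force: [0.3, 0.7, 0.8]
grip_width: 0.0849
```

```bash
python3 sh.py 16
```

```text
17.6 [ 0.50103799 -0.01011853  0.01907655] [ 3.13022251  0.0343772  -2.83150756] [-0.05944975  0.80656434  0.11134635] 0.08540566318722276
```

View pics/w16.png

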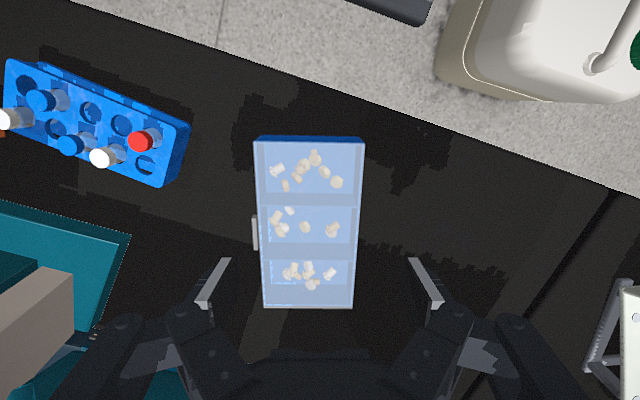

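Call:
drive_tool:
  series:
    - [100, -0.001, -0.006, 0, -0.01]
    - [100, 0, 0, -0.015, 0]
    - [100, 0, 0, -0.015, 0]
    - [100, 0, 0, -0.015, 0]
    - [100, 0, 0, 0, 0]

```text
clock: 18.15
position: [0.5031, -0.0199, -0.0224]
tool_rot: [3.135, 0.041, -2.848]
force: [0.6, 0.1, 0.3]
grip_width: 0.0853
```

Call:
drive_tool:
  series:
    - [100, -0.003, 0.003, -0.008, 0.006]
    - [100, 0, 0, 0, 0]

```text
clock: 18.35
position: [0.5006, -0.0173, -0.0294]
tool_rot: [3.136, 0.043, -2.842]
force: [0.1, 0.1, 0.9]
grip_width: 0.0854
```

Call:
drive_tool:
  series:
    - [40, 0, 0, 0, 0]
    - [40, 0, 0, 0, 0]
    - [40, 0, 0, 0, 0]
    - [40, 0, 0, 0, 0]
    - [40, 0, 0, 0, 0]
  newtons: 30

```text
clock: 18.85
position: [0.5014, -0.0176, -0.0277]
tool_rot: [3.137, 0.044, -2.843]
force: [-0.4, 0.7, -1.2]
grip_width: 0.0645
```

Call:
drive_tool:
  series:
    - [40, 0, 0, 0.045, 0]
    - [40, 0, 0, 0.045, 0]
    - [40, 0, 0.01, 0.04, 0]
    - [40, 0.001, 0.035, 0, 0.006]
    - [40, 0.001, 0.035, 0, 0.006]
    - [40, 0.001, 0.035, 0, 0.006]
    - [40, 0.001, 0.035, 0, 0.006]
    - [40, 0.001, 0.035, 0, 0.006]
    - [40, 0.001, 0.035, 0, 0.006]
    - [40, 0.001, 0.035, 0, 0.006]
    - [40, 0.001, 0.035, 0, 0.006]
    - [40, 0.001, 0.02, 0, 0.006]

```text
clock: 20.05
position: [0.5077, 0.3, 0.1071]
tool_rot: [3.137, 0.042, -2.795]
force: [-0.7, -0.0, -0.8]
grip_width: 0.0643
```

Call:
drive_tool:
  series:
    - [40, 0, 0, 0, 0]
    - [40, 0, 0, 0, 0]

```text
clock: 20.25
position: [0.5064, 0.3032, 0.1069]
tool_rot: [3.135, 0.041, -2.791]
force: [0.1, -0.6, -1.2]
grip_width: 0.0645
```

```bash
python3 sh.py 17
```

```text
20.3 [0.50644484 0.30306368 0.10696314] [ 3.13506352  0.04161758 -2.79134779] [-0.36270469  0.85849107 -1.81337322] 0.06467156958415521
```

View pics/w17.png

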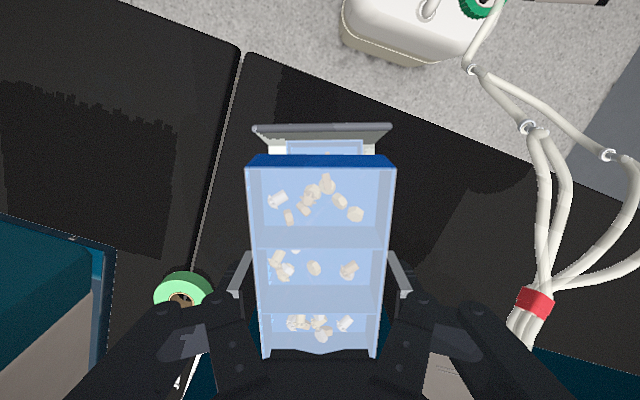

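View pics/s17.png

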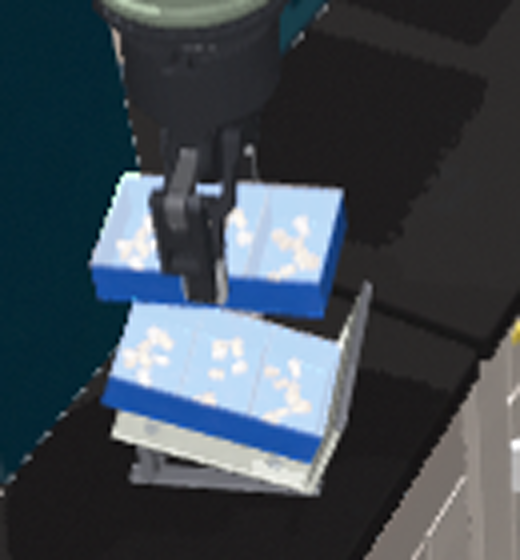

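Call:
drive_tool:
  series:
    - [40, 0.01, 0.007, 0, 0.007]
    - [40, 0, 0, -0.02, 0]
    - [40, 0, 0, -0.02, 0]
    - [40, 0, 0, 0, 0]
    - [40, 0, 0, 0, 0]
  newtons: 20

```text
clock: 20.85
position: [0.5174, 0.3041, 0.0634]
tool_rot: [3.138, 0.04, -2.79]
force: [-0.3, -0.2, -1.2]
grip_width: 0.0645
```

Call:
drive_tool:
  series:
    - [40, 0, 0.006, -0.003, 0.007]
    - [40, 0, 0, 0, 0]

```text
clock: 21.05
position: [0.5173, 0.3103, 0.0606]
tool_rot: [3.138, 0.04, -2.783]
force: [-0.1, -0.6, -1.5]
grip_width: 0.0644
```

Call:
drive_tool:
  series:
    - [40, 0, 0.001, -0.003, 0]
    - [40, 0, 0, -0.003, 0]
    - [40, 0, 0, 0, 0]

```text
clock: 21.35
position: [0.5175, 0.3119, 0.0549]
tool_rot: [3.138, 0.041, -2.783]
force: [-0.0, -0.1, -1.7]
grip_width: 0.0644
```

```bash
python3 sh.py 18
```

```text
21.4 [0.51756063 0.31199323 0.05504702] [ 3.13766531  0.04116413 -2.78258405] [ 0.08366874  0.2194975  -1.41916492] 0.06467214174787496
```

View pics/w18.png

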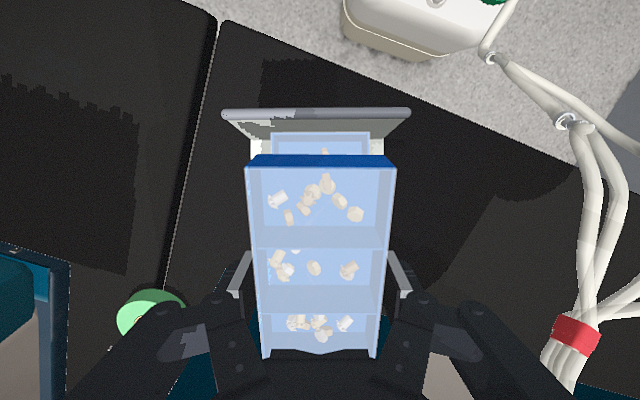

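View pics/s18.png

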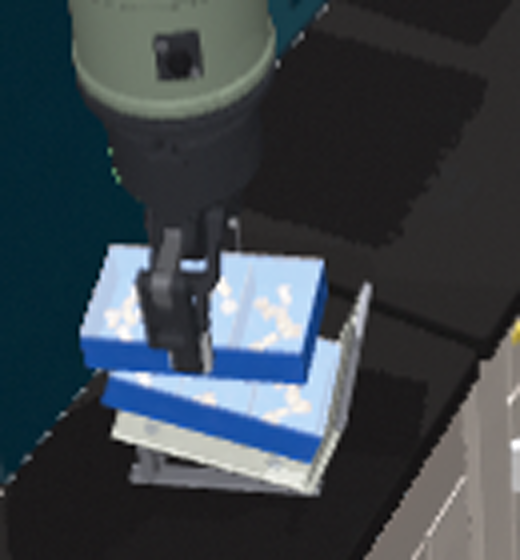

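Call:
drive_tool:
  series:
    - [40, -0.001, 0, -0.003, 0]
    - [40, -0.001, 0, -0.003, 0]
    - [40, 0, 0, 0, 0]

```text
clock: 21.75
position: [0.5161, 0.3118, 0.0495]
tool_rot: [3.138, 0.043, -2.783]
force: [-1.9, -0.2, 2.4]
grip_width: 0.0645
```

Call:
drive_tool:
  series:
    - [40, -0.001, 0, -0.003, 0]
    - [40, 0, 0, 0, 0]

```text
clock: 21.95
position: [0.5152, 0.3115, 0.0467]
tool_rot: [3.139, 0.043, -2.784]
force: [-3.2, -2.0, 1.6]
grip_width: 0.0644
```

Call:
drive_tool:
  series:
    - [40, -0.001, 0, -0.003, 0]
    - [40, 0, 0, 0, 0]

```text
clock: 22.15
position: [0.5145, 0.3114, 0.044]
tool_rot: [3.139, 0.043, -2.784]
force: [-1.0, -0.4, 1.4]
grip_width: 0.0643
```

```bash
python3 sh.py 19
```

```text
22.2 [0.51460094 0.31163208 0.04416929] [ 3.13887957  0.04378955 -2.78376461] [-1.34691803 -0.76411695  1.03463546] 0.06473576513894759
```

View pics/w19.png

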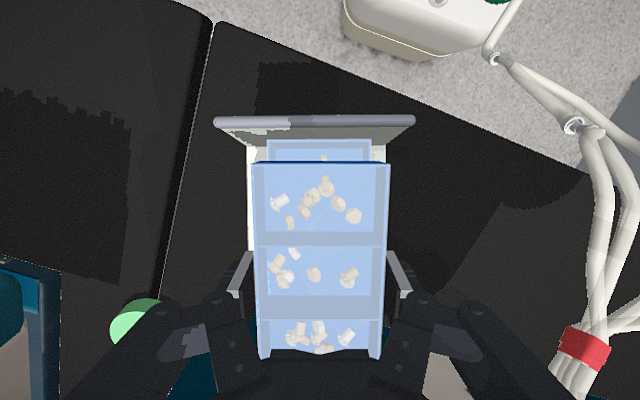

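View pics/s19.png

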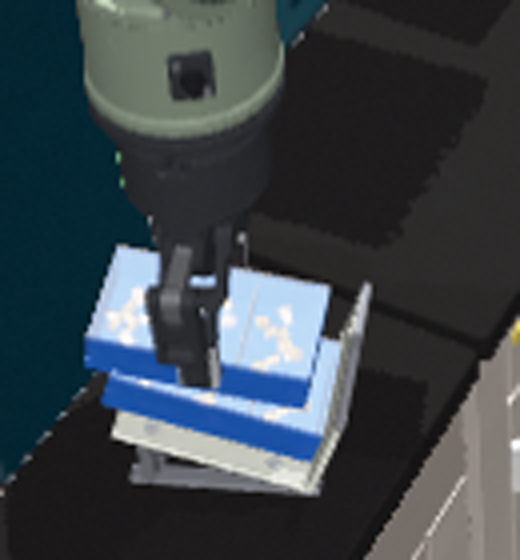

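The upper box is rotating well and the lower box hasn't moved. Continuing.

Call:
drive_tool:
  series:
    - [40, -0.002, -0.001, -0.003, 0]
    - [40, 0, 0, 0, 0]

```text
clock: 22.45
position: [0.513, 0.3112, 0.0414]
tool_rot: [3.138, 0.045, -2.784]
force: [-0.6, -1.2, 2.5]
grip_width: 0.0643
```

Call:
drive_tool:
  series:
    - [40, -0.002, -0.001, -0.003, 0]
    - [40, 0, 0, 0, 0]

```text
clock: 22.65
position: [0.5111, 0.3105, 0.0384]
tool_rot: [3.138, 0.046, -2.784]
force: [-1.7, -0.9, 2.5]
grip_width: 0.0642
```

Call:
drive_tool:
  series:
    - [40, -0.002, 0, -0.002, 0]
    - [40, 0, 0, 0, 0]

```text
clock: 22.85
position: [0.509, 0.3105, 0.0363]
tool_rot: [3.138, 0.046, -2.784]
force: [-1.8, -0.1, 3.4]
grip_width: 0.0644
```

```bash
python3 sh.py 20
```

```text
22.9 [0.50893646 0.31052003 0.03638907] [ 3.13759181  0.04599709 -2.78363397] [-1.90158758 -1.15420676  1.6478754 ] 0.064584834845432
```

View pics/w20.png

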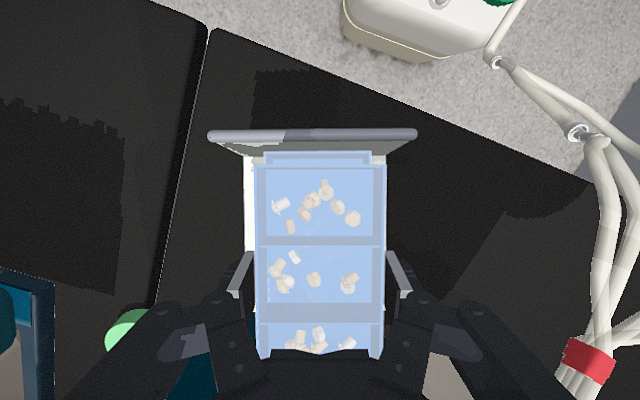

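View pics/s20.png

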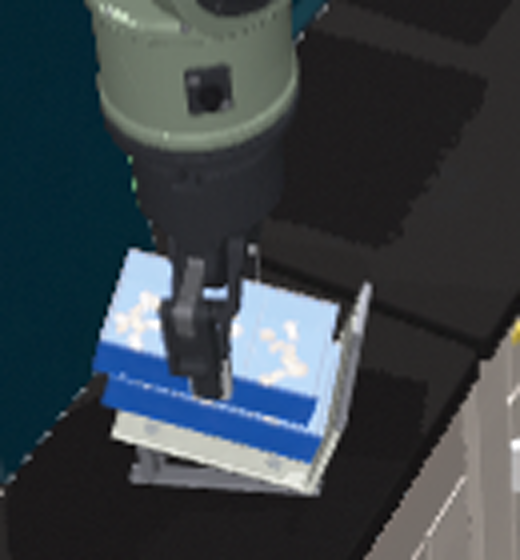

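Nearly flat, about 6 mm from the stop and about 3 mm to the left. Sliding it in.

Call:
drive_tool:
  series:
    - [40, -0.002, -0.003, -0.002, 0]
    - [40, -0.003, -0.002, -0.002, 0]
    - [40, 0, 0, 0, 0]
  newtons: 25

```text
clock: 23.25
position: [0.5037, 0.3056, 0.0323]
tool_rot: [3.137, 0.047, -2.783]
force: [-1.5, 0.2, 3.9]
grip_width: 0.0645
```

```bash
python3 sh.py 21
```

```text
23.3 [0.50372584 0.30566715 0.03236304] [ 3.13690133  0.04657483 -2.78328723] [-1.94383241  0.2001983   2.70694346] 0.06430130425741647
```

View pics/w21.png

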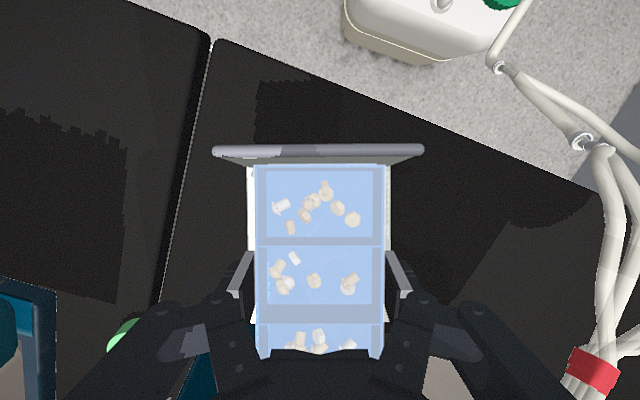

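View pics/s21.png

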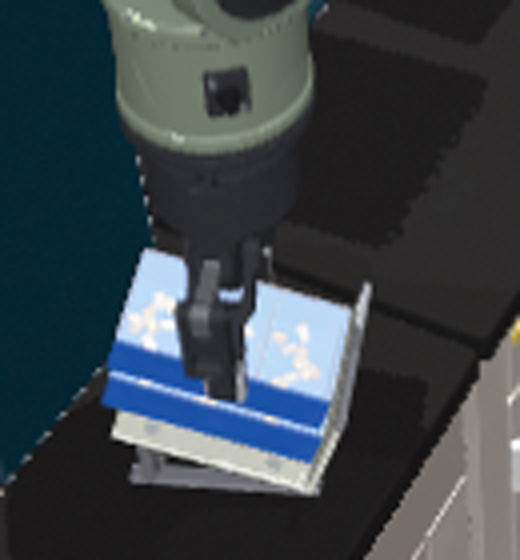

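```bash
python3 - <<'E'
from rf import *
i=cam("wrist")
print(toramp(i,[[255,164],[385,164]],.058).round(4), toramp(i,[[212,156],[424,154]],.06).round(4))
E
```

```text
[[ 0.0041 -0.0306  0.058 ]
 [ 0.0042  0.0332  0.058 ]] [[ 0.0004 -0.051   0.06  ]
 [-0.0005  0.0517  0.06  ]]
```

4 mm is left before the stop, so one more push.

Call:
drive_tool:
  series:
    - [40, -0.004, -0.002, -0.002, 0]
    - [40, 0, 0, 0, 0]

```text
clock: 23.55
position: [0.5007, 0.3046, 0.0309]
tool_rot: [3.136, 0.049, -2.784]
force: [-0.5, 0.7, 1.1]
grip_width: 0.0649
```

Call:
drive_tool:
  series:
    - [40, -0.002, -0.001, -0.001, 0]
    - [40, 0, 0, 0, 0]

```text
clock: 23.75
position: [0.5011, 0.3047, 0.0309]
tool_rot: [3.135, 0.055, -2.784]
force: [-0.2, 0.4, -1.2]
grip_width: 0.0645
```

```bash
python3 sh.py 22
```

```text
23.8 [0.50093882 0.3046612  0.03085159] [ 3.13464932  0.05413769 -2.78401786] [5.13331699 1.78993791 4.31910312] 0.06438808128004703
```

View pics/w22.png

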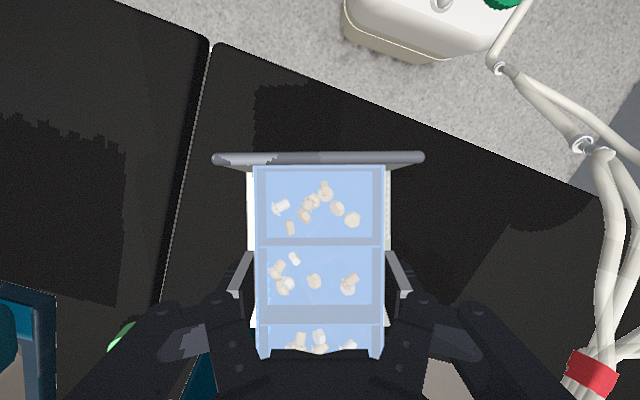

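The box is against the stop: its lid edge is at row 165, flush with the stop's top edge. Releasing, then rising straight up.

Call:
drive_tool:
  series:
    - [100, 0, 0, 0, 0]
    - [100, 0, 0, 0, 0]
    - [100, 0, 0, 0, 0]
    - [100, 0, 0, 0, 0]
    - [100, 0, 0, 0.02, 0]
    - [100, 0, 0, 0.04, 0]
    - [100, 0, 0, 0.04, 0]
    - [100, 0, 0, 0.04, 0]
    - [100, 0, 0, 0, 0]
    - [100, 0, 0, 0, 0]

```text
clock: 24.85
position: [0.4968, 0.3025, 0.1734]
tool_rot: [3.136, 0.046, -2.783]
force: [0.5, -0.9, 0.1]
grip_width: 0.0851
```

```bash
python3 sh.py 23
```

```text
24.9 [0.49679721 0.3028367  0.17349457] [ 3.13564496  0.0458356  -2.78254371] [0.1533109  0.08077208 0.1798277 ] 0.08529928509356924
```

View pics/w23.png

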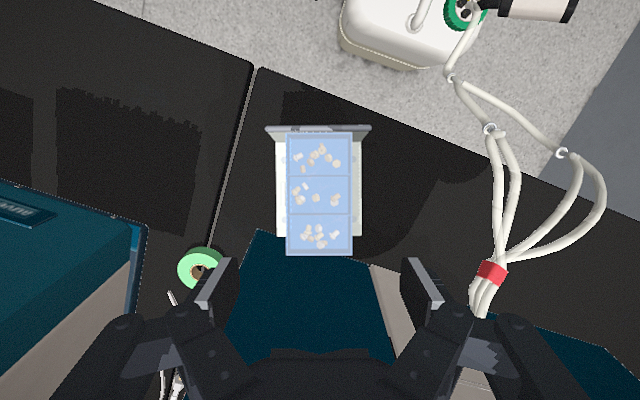

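View pics/s23.png

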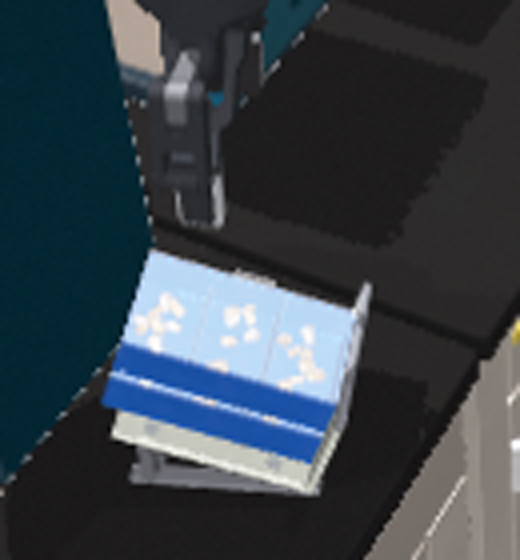

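```bash
python3 - <<'E'
from rf import *
i=cam("wrist")
print(toramp(i,[[286,132],[352,132],[286,255],[352,255]],.058).round(4))
print(toramp(i,[[275,235],[361,235]],0).round(4))
w=bot.grab_frame("wrist")[110:270,250:390]; cv2.imwrite("pics/z24.png",cv2.resize(w,None,fx=4,fy=3.7,interpolation=2)[:,:,::-1])
bot.grab_frame("top"); it=cam("top")
for t,z in [("vial_rack",.03),("timer",.019),("note_pad",.009)]:
    m=bot.masks_of("top",t)[:1]
    for k in m: print(t,k['conf'],k['point'],onz(it,k['point'],z).round(3))
E
```

```text
[[ 0.0004 -0.0306  0.058 ]
 [ 0.0004  0.033   0.058 ]
 [ 0.1193 -0.031   0.058 ]
 [ 0.1195  0.0332  0.058 ]]
[[ 0.1083 -0.0503  0.    ]
 [ 0.1085  0.0509  0.    ]]
timer 0.58 [429.1, 206.2] [[ 0.474 -0.386  0.019]]
note_pad 0.68 [398.4, 202.4] [[ 0.489 -0.298  0.009]]
```

View pics/z24.png

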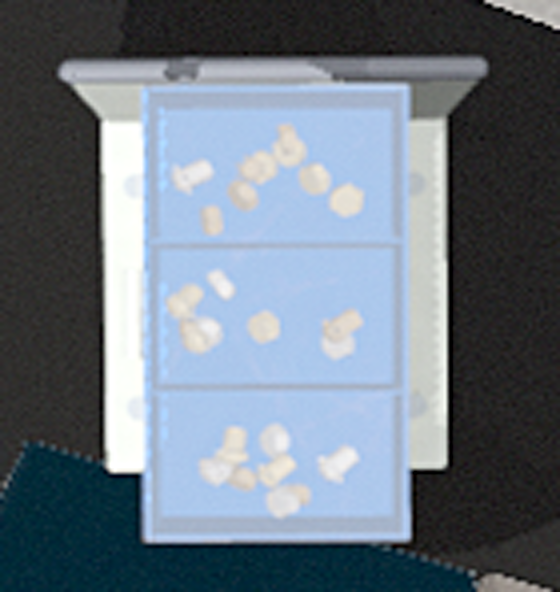

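```bash
python3 - <<'E'
from h import *
bot.grab_frame("scene"); it=cam("scene")
for t,z in [("vial_rack",.03),("timer",.019),("note_pad",.009)]:
    for k in bot.masks_of("scene",t)[:1]: print(t,k['conf'],k['point'],onz(it,k['point'],z).round(3))
s=bot.observe(); print(s['clock'],s['force'])
print(bot.job_done())
E
```

```text
timer 0.68 [375.0, 149.7] [[ 0.466 -0.37   0.019]]
note_pad 0.75 [358.7, 169.4] [[ 0.478 -0.264  0.009]]
25.4 [-0.17371461  0.23768476 -0.6396164 ]
the job is handed in; nothing more can be done
None
```

Both boxes are stacked lid up on the ramp, lower ends against the stop, and I handed the job in at about 25.4 s of the 64 s limit. I gripped each box across its width and set it level on the high end. I then let it pivot flat in the pads, slid it down against the stop and released it.

**Last box checks (wrist camera, ramp frame):**

| Box | Ends along the slope | Offset from mid-width |
|---|---|---|
| Upper | 0.000–0.120 m | about +1 mm |
| Lower | 0.000–0.120 m, before the upper box was placed | about +2 mm |

- **Flat and clear:** Both looked flat to the ramp in the scene view afterwards, and the gripper was open and well above them. I did not re-measure the lower box after stacking.

**Failed or disagreed:**
- **First grasp missed:** The fingertips stood about 35 mm behind the reported tool point, not at it, so the fingers closed above the lid. I found the offset by touching the lid with about 15 N, then gripped lower.
- **Early box positions:** The first wrist view disagreed with later ones by about 5 mm. The close-up fits were the ones I used.
- **Bystanders:** I never worked near them, but the final check was incomplete.
  - **Timer:** it read within about 14 mm of its first reading.
  - **Note pad:** the scene camera put it within about 13 mm; the top camera read about 29 mm off, I think because the arm was partly in the way.
  - **Vial rack:** the network did not find it in either last picture. It stood in place in the wrist pictures when I picked up the second box.

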